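# Stand the cordless soldering iron in its charging socket

### The arm

A 6-joint arm with a two-finger parallel gripper is mounted at the origin on the work surface. World frame = base frame: x ahead of the robot, y to its left, z up, the work surface at z = 0. Lengths are in mm, angles in rad, forces in N, time in s.
With the tool pointing down it reaches from about 325 to 925 mm from the base axis. Payload 3.1 kg.
Tool frame: the origin (TCP) lies at the very end of the fingers, on their centre line; the grasp point (between the pads) lies 19 mm behind it; z points along the fingers, y is the direction in which the jaws open and shut (so a half turn about z gives the same grasp; the last joint's range is limited). The gripper opens to 85 mm and grips with 20 to 120 N. Pads are 22 mm wide; open, the fingers measure 114 mm over their backs; the gripper's body (76 mm by 85 mm) begins 54 mm behind the grasp point. The pads swing forward as they close: fully open they stand 13 mm farther back than shut.
Start: joints at [-1.29, 0.217, 1.613, -0, 1.311, -0.112], TCP at [239.257, -577.404, 231.3] pointing down, gripper open.
Joint ranges: [-2.75, 2.75], [-0.78, 2.1], [0.31, 2.55], [-1.13, 4.27], [0.13, 2.63], [-2.58, 2.58]. Speed limits (rad/s): [2.79, 2.79, 3.14, 3.14, 3.14, 3.14].

### API

Orientations are given as a rotation vector (axis times angle).
In Python, from cell import status, capture, ticket gives the robot as it stands.
- The arm moves only by the shell command python3 -m pendant 'ROWS' [OPENING] [FORCE]. ROWS is JSON, a list of rows, each an object of numbers: "x", "y", "z": the shift along the tool's x, y, z in m; "rx", "ry", "rz": the turn, a rotation vector about the tool's x, y, z in degrees. A call has 1 to 12 rows; each row is the pose to reach, as a shift and turn from the pose commanded when the call began, along the tool's axes at that moment; what a row does not reach only later rows make up. A row lasts 1/12 s, in which the tool goes at most 41.7 mm and 7.16 degrees, less where a joint would pass 70% of its speed; a pose out of reach is approached as far as the arm can. A call with a gripper value outside its range is refused whole. OPENING is the closure, from 0 (fully open) to 1 (shut), set as the call begins (- or left out, the last holds). The fingers move at their own pace and stop on an object; FORCE is the grip in N (left out, the last holds). Time passes only in rows, so rows that repeat a pose let the fingers close. It gives the time, the measured TCP pose, the force and the opening at its end, in the units of the state.
- status.sense(): the state, without advancing time (a new reading comes with each control period).
- capture(name): name is "scene" or "side" or "wrist"; returns a dict with "color" (480x640x3 uint8, blue, green, red), "z_map" (480x640 float32, mm along the optical axis (not along the pixel's ray), 0 where there is no reading), "K" (3x3 intrinsics, pixels), "cam_to_world" (4x4, takes a point from camera to world coordinates). Camera axes: x right, y down, z forward; pixel columns grow to the right and rows downward; lengths in mm; the calibration is good to about 2 mm. A picture is of the moment at which its call begins.
- ticket.job_done(): hands the job in, once; it reports no verdict.
The state is a dict: "time_s": time; "joint_pos": joint angles; "joint_velocities": joint speeds; "effort": joint torques, N m; "ee_pos": TCP position; "tcp_rot": TCP orientation; "contact_force": force on the tool from outside, world axes, zero at the start; "moment": the same for the moment, N m; "width": finger opening in mm.
Only numpy, scipy, OpenCV 4.12 (cv2) and the standard library are available. Lean on these libraries where they do the work, as an engineer would, in place of code of your own. Each camera call takes 0.05 s, during which the arm holds its last target. There are 200 camera calls.

### The job

Put the cordless soldering iron away in its charging stand. First lean it, tip down, in the sloping rest and let go of it; then take it again another way, stand it upright, tip down, with its taper in the stand's taper socket, and push it down gently, socket and all, until its tip has pushed the hidden contact pin underneath fully down and you feel it stop. Let the socket spring back up and leave the iron standing there by itself, upright and fully home, without disturbing the other things on the bench.

Things in the scene. Friction and masses are not known exactly. Their poses are not given: they have to be found in the camera images.
- iron_handle (a point): Centre of the cordless iron's handle: black, square, flat-sided, 28 x 28 mm, 105 mm long. x axis along the iron from tip to butt (straight up when it stands tip down). From here 52.5 mm to the butt (+x), 52.5 mm to the shoulder (-x), 134.5 mm to the tip (-x). It starts lying flat on the bench (this point 14 mm up), tip roughly towards the robot. About 0.22 kg, centre of mass about 20 mm from here tipward
- iron_shoulder (a point): Point on the iron's axis where handle meets taper (axes as the handle's). From here tipward: bare aluminium taper 32 mm long, 28 mm diameter at the handle, 12 mm at its small end; then a thin steel barrel, 8 mm diameter, whose copper tip ends 82 mm from this point
- rest_seat (a point): Where the handle's centre lies when the iron leans in the sloping rest (127 mm above the bench). Axes: z up, x level, the way the trough climbs (roughly away from the robot). The leaning iron's x axis is then (0.707, 0, 0.707) in these axes: tip down against the low end plate, butt up
- rest: The sloping rest, fixed: a bare aluminium trough at 45 degrees on a dark steel foot; origin under its foot, axes as rest_seat. The trough is 34 mm wide inside (3 mm room each side of the handle), floor 14 mm below the leaning iron's axis, side walls 12 mm high. It holds the lower 40 mm of the handle; the upper 65 mm stays free all round. Lay the iron in square to the slope
- socket_mouth (a point): Centre of the mouth of the taper socket, 115 mm above the bench when up, z up along the bore. An aluminium sleeve that matches the iron's taper: bore 26 mm at the mouth, 12 mm at 28 mm depth, open below with room for barrel and tip. Fully home, the iron's shoulder is 4 mm above the mouth
- stand: The charging stand, fixed: grey square housing 70 x 70 mm, top 103 mm above the bench, on a black foot 110 x 100 mm; the socket's round collar, 45 mm diameter, stands 11 mm proud of its top. Origin under the foot, below the socket
- socket (a joint): How far the sprung socket is pushed down, m: 0 up, at most 0.014. A soft spring: it carries the iron's weight (about 2 N) without sinking, sinks when the load on it, weight and push together, passes about 5 N, at 14 mm down carries about 7 N, and springs back up when let go
- pin (a joint): How far the stand's contact pin is pushed down, m: 0 up, 0.0025 fully down. It sits unseen under the socket and the iron's tip meets it when the seated iron has sunk 1 to 11 mm with the socket: how far differs each time and cannot be measured beforehand, only felt. It adds about 2 N when met and 5 N when down; there it stops hard. More than 25 N on it breaks it
- breadboard: bystander: the white breadboard, loose on the bench; origin at its underside
- controller_board: bystander: the small circuit board, loose on the bench; origin at its underside
- battery_pack: bystander: the battery pack, loose on the bench; origin at its underside
- cutters: bystander: the cutters, loose on the bench; origin at its underside
- solder_spool: bystander: the solder spool, loose on the bench; origin at its underside
- screwdriver: bystander: the screwdriver, loose on the bench; origin at its underside
- flux_jar: bystander: the flux jar, loose on the bench; origin at its underside
There are look-alikes about, which are no part of the job. Leave any green or turquoise look-alike of the part that bears iron_handle alone.

How it is judged (in metres and radians):
On the way, in this order (a step that is already met when the one before it is completed fails the run):
1. the iron leans tip down in the sloping rest, let go (distance between iron_handle and rest_seat below 0.015 m and angle between iron_handle's own x axis and vertical between 0.6 and 0.97 rad and contact force between the fingers and iron below 0.05 N), for 0.2 s.
2. with its taper fully home and the iron upright, its tip pushes the contact pin down to its stop (at least 2 of 2.5 mm) (horizontal distance between iron_shoulder and socket_mouth below 0.0025 m and z of iron_shoulder in the frame of socket_mouth between 0.0015 and 0.0068 m and angle between iron_handle's own x axis and vertical below 0.07 rad and value of joint pin above 0.002 m), for 0.1 s.
At the end, for the whole second after the job is handed in: The iron stands by itself, tip down, in the stand's socket: shoulder within 2.5 mm of the socket's axis and 1.5 to 6.8 mm above the mouth (4 is home), upright within 4 degrees, at rest, not touched by the fingers, and the socket is back up (within 1.5 mm) (horizontal distance between iron_shoulder and socket_mouth below 0.0025 m and z of iron_shoulder in the frame of socket_mouth between 0.0015 and 0.0068 m and angle between iron_handle's own x axis and vertical below 0.07 rad and contact force between the fingers and iron below 0.05 N and value of joint socket below 0.0015 m and linear speed of iron below 0.02 m/s).
It fails at once if the iron is pressed into the socket with more than 40 N (contact force between iron and socket above 40 N).
It fails at once if the contact pin is pressed with more than 25 N (contact force between iron and pin above 25 N).
It fails at once if another thing on the bench is moved more than 30 mm (distance of any of breadboard, controller_board, battery_pack, cutters, solder_spool, screwdriver, flux_jar from where it was at the start of the episode above 0.03 m).
It also fails if it takes over 72 s, if anything falls off the work surface, if the arm or the gripper's body presses on something with over 40 N, if the wrist force passes 120 N, or if a joint passes its speed limit or range.

## Working session

There is one attempt and no reset: what is moved stays moved. The work goes in short steps, Python scripts to look and compute and a shell command to move; the robot and the scene stay as the last step left them, time stands still between calls to the robot, and variables do not carry over. Pictures are saved under pics/ and viewed, on a budget of 10 in all, crops included, one or two more only if the job needs it, and the job is handed in when it is done.

```bash
ls; mkdir -p pics; python3 - <<'E'
from cell import status, capture
import cv2,numpy as np,pickle
print(status.sense())
a=capture("scene");b=capture("side")
pickle.dump((a,b),open('im0.pkl','wb'))
cv2.imwrite('pics/scene0.png',a['color']);cv2.imwrite('pics/side0.png',b['color'])
for c in(a,b):print(c['K'],c['cam_to_world'])
E
```

```text
pics
{'time_s': 0.0, 'joint_pos': array([-1.29019911e+00,  2.17776225e-01,  1.61493631e+00,  1.76750256e-05,
        1.31133171e+00, -1.12206520e-01]), 'joint_velocities': array([ 0.00067861,  0.00066462,  0.00140721,  0.00022154,  0.00054755,
       -0.0005353 ]), 'effort': array([-3.66738441e-04, -3.96847129e+01, -3.03851259e+01, -7.26620010e-05,
        9.76739422e-03, -2.23208950e-06]), 'ee_pos': array([ 239.02839238, -576.59009605,  229.95347296]), 'tcp_rot': array([-3.07879978e+00, -6.12571553e-01,  2.96887913e-04]), 'contact_force': array([ 0.40554633,  0.47769782, -0.38223789]), 'moment': array([-0.05421452,  0.01210784, -0.00853321]), 'width': 85.7021914659578}
[[434.22483206   0.         315.01992762]
 [  0.         434.22483206 242.60751366]
 [  0.           0.           1.        ]] [[-2.75577749e-01  7.86658954e-01 -5.52471352e-01  1.06625852e+03]
 [ 9.61274717e-01  2.27189319e-01 -1.55999782e-01  1.58030987e+02]
 [ 2.79696469e-03 -5.74066811e-01 -8.18803684e-01  9.86655776e+02]
 [ 0.00000000e+00  0.00000000e+00  0.00000000e+00  1.00000000e+00]]
[[446.89175555   0.         317.35325253]
 [  0.         446.89175555 236.41495638]
 [  0.           0.           1.        ]] [[ 8.37046583e-01 -3.11036733e-01  4.50121282e-01 -2.61562908e+01]
 [-5.47131537e-01 -4.76322292e-01  6.88305278e-01 -7.90616266e+02]
 [ 3.14576145e-04 -8.22419130e-01 -5.68881953e-01  7.58076357e+02]
 [ 0.00000000e+00  0.00000000e+00  0.00000000e+00  1.00000000e+00]]
```

View pics/scene0.png

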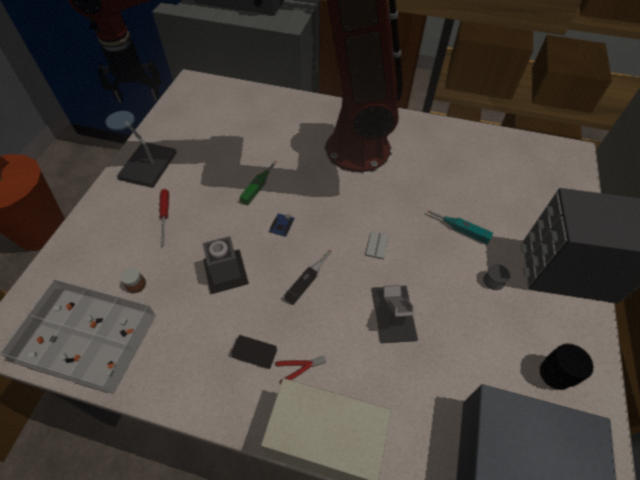

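View pics/side0.png

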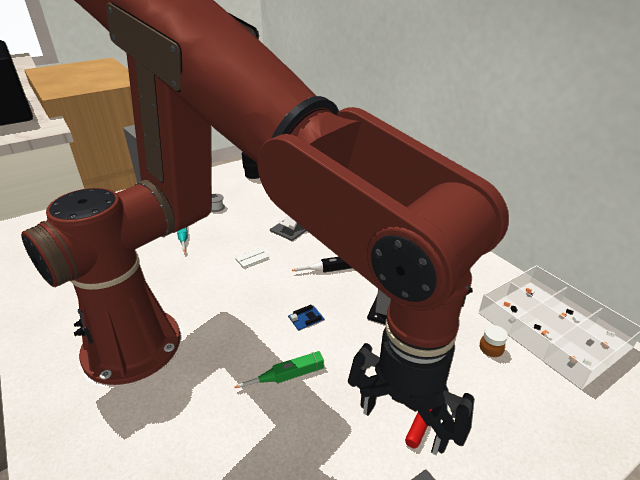

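The scene view shows the black iron (handle about (300,285), tip (330,252)), green look-alike (255,187), turquoise look-alike (468,229), stand (222,262), rest (396,312). Only the black one fits the description. I'll confirm it in a crop and measure all three.

```bash
cat > h.py <<'E'
import numpy as np,cv2
def cloud(c):
    z=c['z_map'];K=c['K'];v,u=np.mgrid[:480,:640]
    P=np.stack([(u-K[0,2])*z/K[0,0],(v-K[1,2])*z/K[1,1],z,np.ones_like(z)],-1)
    P=(P@c['cam_to_world'].T)[...,:3]; P[z==0]=np.nan
    return P
def rect(P2):
    (c,s,a)=cv2.minAreaRect(P2.astype(np.float32).reshape(-1,1,2));return np.round(c,1),np.round(s,1),round(a,1)
E
python3 - <<'E'
from h import *
import pickle
a,b=pickle.load(open('im0.pkl','rb'))
P=cloud(a)
def box(n,u0,u1,v0,v1,zl,zh):
    Q=P[v0:v1,u0:u1].reshape(-1,3);Q=Q[(Q[:,2]>zl)&(Q[:,2]<zh)]
    print(n,zl,zh,len(Q),'mean',Q.mean(0).round(1),'rect',rect(Q[:,:2]),'zmax',Q[:,2].max().round(1));return Q
print('bench',np.nanmedian(P[300:330,300:340,2]))
Q=box('iron hi',280,340,240,310,22,40)
box('iron all',280,340,240,310,7,40)
m=Q[:,:2].mean(0);e=np.linalg.svd(Q[:,:2]-m,full_matrices=False)[2][0];print(e,np.degrees(np.arctan2(e[1],e[0])))
box('stand foot',198,252,230,296,5,40)
box('stand top',198,252,230,296,98,107)
box('collar',198,252,230,296,110,120)
box('rest foot',368,422,280,345,3,20)
for zl in range(20,140,15): box('rest',368,422,280,345,zl,zl+15)
I=a['color'];L=[cv2.resize(I[y-35:y+35,x-35:x+35],(400,400),interpolation=2) for x,y in((308,277),(224,262),(396,312))]
L=[np.clip(l*1.6,0,255).astype(np.uint8) for l in L]
cv2.imwrite('pics/crop0.png',cv2.resize(np.hstack(L),(798,266)))
E
```

```text
bench -0.4988265091726589
iron hi 22 40 443 mean [546.2 -23.3  27. ] rect (array([537.2, -21.1]), array([ 29.4, 127.6]), 70.4) zmax 32.6
iron all 7 40 624 mean [537.8 -18.7  23.7] rect (array([509.6, -11.2]), array([ 29.6, 186.8]), 70.4) zmax 32.6
[ 0.9404776  -0.33985567] -19.868081237839984
stand foot 5 40 804 mean [ 573.1 -217.1   15.5] rect (array([ 562.6, -238. ]), array([116.7, 125.3]), 29.6) zmax 39.9
stand top 98 107 353 mean [ 559.8 -228.9  102.4] rect (array([ 557. , -230.4]), array([73.6, 69.8]), 34.4) zmax 106.9
collar 110 120 163 mean [ 557.8 -229.7  113.4] rect (array([ 556.5, -230.1]), array([44.6, 41.5]), 24.3) zmax 117.4
rest foot 3 20 1345 mean [571.8 217.6   7.6] rect (array([548.2, 219.3]), array([175.7, 133.8]), 12.2) zmax 19.8
rest 20 35 218 mean [529.5 207.8  28.5] rect (array([541.8, 214.8]), array([99.3, 42.5]), 22.8) zmax 35.0
rest 35 50 142 mean [540.2 212.2  41.3] rect (array([542.5, 214.1]), array([99.5, 42.2]), 20.2) zmax 49.6
rest 50 65 75 mean [567.7 221.4  57.9] rect (array([567.1, 221.8]), array([46.2, 38.8]), 23.5) zmax 64.9
rest 65 80 72 mean [561.8 221.5  72.7] rect (array([566.9, 222.8]), array([47.1, 42.3]), 19.0) zmax 79.7
rest 80 95 77 mean [575.7 226.4  87.6] rect (array([574.7, 224.5]), array([38. , 40.2]), 19.5) zmax 94.9
rest 95 110 141 mean [595.  232.5 103.7] rect (array([587.8, 230. ]), array([35.5, 42.5]), 19.4) zmax 109.9
rest 110 125 27 mean [591.9 232.7 113.2] rect (array([592.3, 232.3]), array([14.6, 41.8]), 20.3) zmax 119.7<stdin>:7: RuntimeWarning: Mean of empty slice.
  ret = um.true_divide(
Traceback (most recent call last):
ValueError: zero-size array to reduction operation maximum which has no identity
```

```bash
cat >> h.py <<'E'
from scipy.spatial.transform import Rotation as R
def Rt(yaw,pitch):
    # tool x along heading yaw (level when pitch=0), z down; pitch tilts fingers forward along heading (z->(cos..)), deg
    c,s=np.cos(np.radians(yaw)),np.sin(np.radians(yaw));h=np.array([c,s,0]);u=np.array([0,0,1.]);p=np.radians(pitch)
    x=h*np.cos(p)+u*np.sin(p);z=h*np.sin(p)-u*np.cos(p);return np.stack([x,np.cross(z,x),z],1)
def go(p,yaw,pitch,frm=None,quiet=False):
    from cell import status
    s=status.sense();R0=R.from_rotvec(s['tcp_rot']).as_matrix();p0=s['ee_pos']
    d=R0.T@(np.array(p)-p0)/1000;r=np.degrees(R.from_matrix(R0.T@Rt(yaw,pitch)).as_rotvec())
    print('shift',d.round(4),'turn',r.round(2),'rows',round(max(np.linalg.norm(d)/.0417,np.linalg.norm(r)/7.16),1))
def st():
    from cell import status
    s=status.sense();M=R.from_rotvec(s['tcp_rot']).as_matrix()
    print('t',round(s['time_s'],2),'p',s['ee_pos'].round(1),'x',M[:,0].round(3),'z',M[:,2].round(3),'F',s['contact_force'].round(1),'w',round(s['width'],1),'j',s['joint_pos'].round(2))
E
python3 - <<'E'
from h import *
import pickle
a,b=pickle.load(open('im0.pkl','rb'))
I=a['color'];L=[cv2.resize(I[y-35:y+35,x-35:x+35],(266,266),interpolation=2) for x,y in((308,277),(224,262),(396,312))]
cv2.imwrite('pics/crop0.png',np.clip(np.hstack(L)*1.8,0,255).astype(np.uint8))
go((566,-31,230),-19.9,0)
P=cloud(a)[270:345,368:422].reshape(-1,3);h=np.radians(20.3);h=np.array([np.cos(h),np.sin(h)])
Q=P[(P[:,2]>10)];al=Q[:,:2]@h;la=Q[:,:2]@[-h[1],h[0]]
print('lat range',np.percentile(la[Q[:,2]>50],[1,50,99]))
m=la[Q[:,2]>50];mid=(m.min()+m.max())/2
k=(abs(la-mid)<12)&(Q[:,2]>25);f=Q[k,2]-al[k]
print('mid',mid,'floor offsets z-al',np.percentile(f,[5,25,50,75,95]).round(1))
w=(abs(la-mid)>17.5)&(Q[:,2]>30);f=Q[w,2]-al[w];print('walls',np.percentile(f,[5,25,50,75,95,99]).round(1))
top=Q[Q[:,2]>100];print('al max',np.percentile(top[:,:2]@h,[50,95,99,100]))
E
```

```text
shift [ 0.5109 -0.379   0.001 ] turn [-1.30e-01  3.00e-02  4.24e+01] rows 15.3
lat range [-9.05373134 12.97785901 32.91977128]
mid 12.197996102259502 floor offsets z-al [-597.  -543.5 -535.3 -529.7 -501.8]
walls [-543.7 -536.2 -527.  -518.  -505.2 -498.4]
al max [641.67294239 647.9653717  648.73422077 648.89877461]
```

View pics/crop0.png

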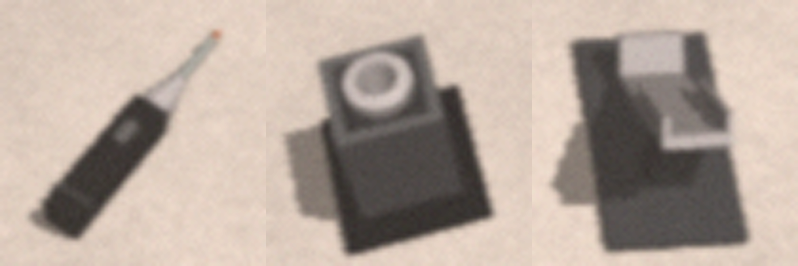

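The crop confirms the black iron with its bare taper and copper tip (left), the stand with its round collar (middle), and the rest with its trough (right). Moving over the iron.

```bash
T='{"x":0.511,"y":-0.379,"z":0.0,"rz":42.4}'; python3 -m pendant '[{"x":0.511,"y":-0.379,"z":0,"rz":42.4},{"x":0.511,"y":-0.379,"z":0,"rz":42.4},{"x":0.511,"y":-0.379,"z":0,"rz":42.4},{"x":0.511,"y":-0.379,"z":0,"rz":42.4},{"x":0.511,"y":-0.379,"z":0,"rz":42.4},{"x":0.511,"y":-0.379,"z":0,"rz":42.4},{"x":0.511,"y":-0.379,"z":0,"rz":42.4},{"x":0.511,"y":-0.379,"z":0,"rz":42.4},{"x":0.511,"y":-0.379,"z":0,"rz":42.4},{"x":0.511,"y":-0.379,"z":0,"rz":42.4},{"x":0.511,"y":-0.379,"z":0,"rz":42.4},{"x":0.511,"y":-0.379,"z":0,"rz":42.4}]' 0 60
python3 -c "
from h import *
st();go((566,-31,200),-19.9,0)"
```

```text
t 0.1 p [ 239.  -576.7  230.1] x [0.924 0.383 0.   ] z [-0.001  0.002 -1.   ] F [-0.8  0.1 -0.5] w 85.2 j [-1.29  0.22  1.61 -0.    1.31 -0.11]
shift [ 0.5109 -0.3789  0.031 ] turn [-1.30e-01  3.00e-02  4.24e+01] rows 15.3invalid input at $[0]: expected keys x, y, z, rx, ry, rz
```

All keys are needed.

```bash
python3 -m pendant '[{"x":0.511,"y":-0.379,"z":0.01,"rx":0,"ry":0,"rz":42.4},{"x":0.511,"y":-0.379,"z":0.01,"rx":0,"ry":0,"rz":42.4},{"x":0.511,"y":-0.379,"z":0.01,"rx":0,"ry":0,"rz":42.4},{"x":0.511,"y":-0.379,"z":0.01,"rx":0,"ry":0,"rz":42.4},{"x":0.511,"y":-0.379,"z":0.01,"rx":0,"ry":0,"rz":42.4},{"x":0.511,"y":-0.379,"z":0.01,"rx":0,"ry":0,"rz":42.4},{"x":0.511,"y":-0.379,"z":0.01,"rx":0,"ry":0,"rz":42.4},{"x":0.511,"y":-0.379,"z":0.01,"rx":0,"ry":0,"rz":42.4},{"x":0.511,"y":-0.379,"z":0.01,"rx":0,"ry":0,"rz":42.4},{"x":0.511,"y":-0.379,"z":0.01,"rx":0,"ry":0,"rz":42.4},{"x":0.511,"y":-0.379,"z":0.01,"rx":0,"ry":0,"rz":42.4},{"x":0.511,"y":-0.379,"z":0.01,"rx":0,"ry":0,"rz":42.4}]' 0 60
python3 -c "
from h import *
st();go((566,-31,200),-19.9,0)"
```

```text
time_s: 1.1
ee_pos: [492.8, -152.8, 223.2]
tcp_rot: [-3.094, 0.543, 0.001]
contact_force: [0.9, -0.9, 0.2]
width: 85.7
t 1.1 p [ 492.8 -152.8  223.2] x [ 0.94 -0.34 -0.  ] z [-0.  0. -1.] F [ 0.9 -0.9  0.2] w 85.7 j [-0.44 -0.01  1.88 -0.    1.28  1.48]
shift [ 0.0274 -0.1395  0.0232] turn [-0.    0.02  0.  ] rows 3.5
```

```bash
python3 -m pendant '[{"x":0.027,"y":-0.139,"z":0.023,"rx":0,"ry":0,"rz":0},{"x":0.027,"y":-0.139,"z":0.023,"rx":0,"ry":0,"rz":0},{"x":0.027,"y":-0.139,"z":0.023,"rx":0,"ry":0,"rz":0},{"x":0.027,"y":-0.139,"z":0.023,"rx":0,"ry":0,"rz":0},{"x":0.027,"y":-0.139,"z":0.023,"rx":0,"ry":0,"rz":0},{"x":0.027,"y":-0.139,"z":0.023,"rx":0,"ry":0,"rz":0}]' >/dev/null
python3 - <<'E'
from h import *
from cell import capture
import pickle
st()
c=capture('wrist');pickle.dump(c,open('w1.pkl','wb'));cv2.imwrite('pics/w1.png',c['color'])
P=cloud(c).reshape(-1,3);m=(abs(P[:,0]-540)<80)&(abs(P[:,1]+20)<60)
for zl,zh in((23,34),(6,34)):
    Q=P[m&(P[:,2]>zl)&(P[:,2]<zh)];print(len(Q),Q.mean(0).round(1),rect(Q[:,:2]),np.median(Q[:,2]))
print('bench',np.median(P[m&(P[:,2]<8)][:,2]))
E
```

```text
t 1.6 p [564.8 -32.5 199.6] x [ 0.941 -0.338 -0.002] z [-0.002 -0.    -1.   ] F [-0.4 -0.5 -0.1] w 85.4 j [-0.18  0.12  1.78 -0.    1.24  1.73]
4032 [545.9 -27.6  27.6] (array([536.2, -24.2]), array([ 28. , 127.3]), 70.4) 27.766289123506454
4424 [541.5 -26.1  26.8] (array([527.8, -21.2]), array([ 28. , 145.3]), 70.4) 27.661007339140326
bench -0.046049660931657854
```

View pics/w1.png

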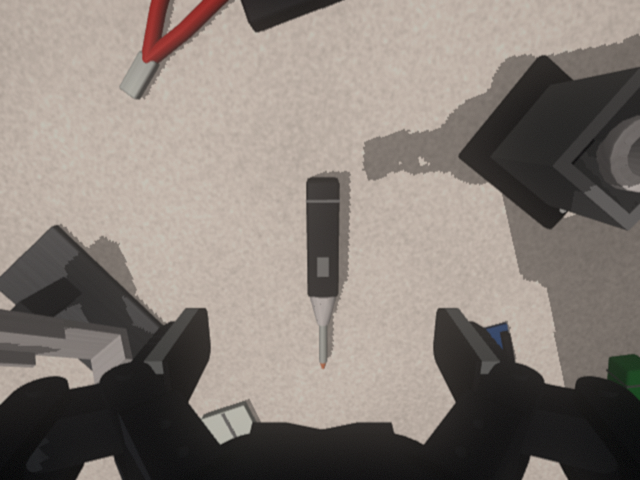

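The wrist view shows the iron dead centre between the fingers (handle (323,237), tip (323,365)). Descending on the handle, 20 mm buttward of its centre.

```bash
python3 -m pendant '[{"x":0.001,"y":0.001,"z":0.04,"rx":0,"ry":0,"rz":0},{"x":0.001,"y":0.001,"z":0.08,"rx":0,"ry":0,"rz":0},{"x":0.001,"y":0.001,"z":0.12,"rx":0,"ry":0,"rz":0},{"x":0.001,"y":0.001,"z":0.15,"rx":0,"ry":0,"rz":0},{"x":0.001,"y":0.001,"z":0.175,"rx":0,"ry":0,"rz":0},{"x":0.001,"y":0.001,"z":0.187,"rx":0,"ry":0,"rz":0},{"x":0.001,"y":0.001,"z":0.192,"rx":0,"ry":0,"rz":0},{"x":0.001,"y":0.001,"z":0.194,"rx":0,"ry":0,"rz":0},{"x":0.001,"y":0.001,"z":0.194,"rx":0,"ry":0,"rz":0}]' >/dev/null
python3 -c "
from h import *
st();go((565.5,-34.5,4),-19.6,0)"
```

```text
t 2.4 p [566.9 -35.6   7.8] x [ 0.94  -0.341  0.002] z [ 0.002 -0.    -1.   ] F [-0.8  0.4  0.5] w 85.3 j [-0.19  0.39  1.87 -0.    0.88  1.73]
shift [-0.0017 -0.0005  0.0038] turn [-0.02 -0.13 -0.35] rows 0.1
```

```bash
python3 -m pendant '[{"x":-0.001,"y":0,"z":0.002,"rx":0,"ry":0,"rz":0},{"x":-0.001,"y":0,"z":0.003,"rx":0,"ry":0,"rz":0},{"x":-0.001,"y":0,"z":0.003,"rx":0,"ry":0,"rz":0}]' 0 60 
python3 -m pendant '[{"x":0,"y":0,"z":0,"rx":0,"ry":0,"rz":0},{"x":0,"y":0,"z":0,"rx":0,"ry":0,"rz":0},{"x":0,"y":0,"z":0,"rx":0,"ry":0,"rz":0},{"x":0,"y":0,"z":0,"rx":0,"ry":0,"rz":0},{"x":0,"y":0,"z":0,"rx":0,"ry":0,"rz":0},{"x":0,"y":0,"z":0,"rx":0,"ry":0,"rz":0},{"x":0,"y":0,"z":0,"rx":0,"ry":0,"rz":0},{"x":0,"y":0,"z":0,"rx":0,"ry":0,"rz":0}]' 1 60
```

```text
time_s: 2.65
ee_pos: [565.8, -34.5, 4.8]
tcp_rot: [3.094, -0.542, 0.003]
contact_force: [-0.4, 0.4, 0.4]
width: 85.3
time_s: 3.32
ee_pos: [565.4, -34.4, 3.9]
tcp_rot: [-3.094, 0.543, -0.002]
contact_force: [0.5, 0.6, 1.0]
width: 26.8
```

```bash
python3 -m pendant '[{"x":0,"y":0,"z":-0.02,"rx":0,"ry":0,"rz":0},{"x":0,"y":0,"z":-0.06,"rx":0,"ry":0,"rz":0},{"x":0,"y":0,"z":-0.1,"rx":0,"ry":0,"rz":0},{"x":0,"y":0,"z":-0.14,"rx":0,"ry":0,"rz":0},{"x":0,"y":0,"z":-0.18,"rx":0,"ry":0,"rz":0},{"x":0,"y":0,"z":-0.22,"rx":0,"ry":0,"rz":0},{"x":0,"y":0,"z":-0.22,"rx":0,"ry":0,"rz":0}]' 
cat >> h.py <<'E'
def tcp(c,yaw,pitch,off): return np.array(c)-Rt(yaw,pitch)@np.array(off)
E
python3 -c "
from h import *
st();p=tcp((519.4,205.1,212),20.3,45,(-20,0,-10));print(p);go(p,20.3,45)"
```

```text
time_s: 3.9
ee_pos: [570.2, -35.3, 233.6]
tcp_rot: [3.094, -0.542, 0.026]
contact_force: [1.0, -0.4, -0.2]
width: 27.0
t 3.9 p [570.2 -35.3 233.6] x [ 0.94  -0.34   0.017] z [ 0.017 -0.003 -1.   ] F [ 1.  -0.4 -0.2] w 27.0 j [-0.18  0.09  1.75  0.    1.28  1.73]
[539.29562877 212.45961656 219.07106781]
shift [-0.1136 -0.2224  0.0132] turn [ 15.92  42.14 -37.95] rows 8.2
```

```bash
python3 -m pendant '[{"x":-0.114,"y":-0.222,"z":-0.01,"rx":15.9,"ry":42.1,"rz":-38},{"x":-0.114,"y":-0.222,"z":-0.01,"rx":15.9,"ry":42.1,"rz":-38},{"x":-0.114,"y":-0.222,"z":-0.01,"rx":15.9,"ry":42.1,"rz":-38},{"x":-0.114,"y":-0.222,"z":-0.01,"rx":15.9,"ry":42.1,"rz":-38},{"x":-0.114,"y":-0.222,"z":-0.01,"rx":15.9,"ry":42.1,"rz":-38},{"x":-0.114,"y":-0.222,"z":-0.01,"rx":15.9,"ry":42.1,"rz":-38},{"x":-0.114,"y":-0.222,"z":-0.01,"rx":15.9,"ry":42.1,"rz":-38},{"x":-0.114,"y":-0.222,"z":-0.01,"rx":15.9,"ry":42.1,"rz":-38},{"x":-0.114,"y":-0.222,"z":0.0,"rx":15.9,"ry":42.1,"rz":-38},{"x":-0.114,"y":-0.222,"z":0.01,"rx":15.9,"ry":42.1,"rz":-38},{"x":-0.114,"y":-0.222,"z":0.01,"rx":15.9,"ry":42.1,"rz":-38}]' >/dev/null
python3 - <<'E'
from h import *
from cell import capture
import pickle
st()
c=capture('wrist');pickle.dump(c,open('w2.pkl','wb'));cv2.imwrite('pics/w2.png',c['color'])
E
```

```text
t 4.82 p [529.6 212.5 207.8] x [0.683 0.244 0.689] z [ 0.643  0.246 -0.725] F [-0.4 -0.4 -2.6] w 26.6 j [ 0.2  -0.26  2.3   0.33  0.37  1.16]
```

View pics/w2.png

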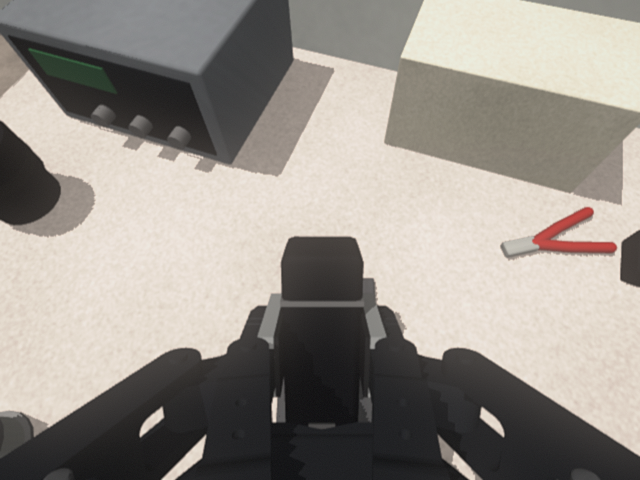

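The iron covers the trough; only slivers of trough wall show at (270,320) and (375,320). I'll check what depth gives for the walls and iron.

```bash
python3 - <<'E'
from h import *
from cell import status
import pickle
c=pickle.load(open('w2.pkl','rb'));st()
P=cloud(c);h=np.radians(20.3);h=np.array([np.cos(h),np.sin(h)]);l=np.array([-h[1],h[0]])
for v in range(285,350,15):
  for r in((235,282),(364,400)):
    print(v,[(u,*(int(x) for x in (P[v,u,:2]@h,P[v,u,:2]@l,P[v,u,2]))) for u in range(*r,6)])
s=status.sense();M=R.from_rotvec(s['tcp_rot']).as_matrix();T=(P-s['ee_pos'])@M
print('iron, tool frame mm')
for v in(245,260,275,295,310):print(v,[tuple(T[v,u].round(1)) for u in(290,322,355)])
# scene camera better: any trough points from the scene/side view at start
E
```

```text
t 4.87 p [531.3 212.7 210.1] x [0.68  0.244 0.691] z [ 0.646  0.246 -0.723] F [ 0.4  0.7 -1.1] w 26.7 j [ 0.2  -0.26  2.29  0.33  0.37  1.16]
285 [(235, 662, 104, 0), (241, 662, 98, 0), (247, 662, 92, 0), (253, 662, 86, 0), (259, 662, 80, 0), (265, 662, 74, 0), (271, 663, 68, -1), (277, 662, 62, 0)]
285 [(364, 658, -24, 8), (370, 659, -30, 7), (376, 662, -37, 0), (382, 662, -43, 0), (388, 662, -49, 0), (394, 662, -55, 0)]
300 [(235, 647, 103, -1), (241, 646, 96, 1), (247, 647, 91, 0), (253, 646, 84, 1), (259, 646, 79, 0), (265, 646, 73, 0), (271, 570, 33, 223), (277, 570, 31, 222)]
300 [(364, 570, -1, 222), (370, 570, -3, 222), (376, 646, -36, -1), (382, 646, -42, 0), (388, 646, -48, 0), (394, 646, -54, 0)]
315 [(235, 632, 101, -1), (241, 632, 95, -1), (247, 631, 89, 0), (253, 564, 40, 223), (259, 564, 37, 222), (265, 561, 34, 233), (271, 562, 32, 231), (277, 562, 30, 231)]
315 [(364, 562, 0, 230), (370, 562, -2, 230), (376, 562, -4, 231), (382, 565, -7, 221), (388, 564, -9, 222), (394, 564, -12, 223)]
330 [(235, 616, 99, 0), (241, 616, 93, 0), (247, 557, 40, 231), (253, 556, 37, 232
[... 718 characters left out ...]
 [(np.float64(28.3), np.float64(-10.0), np.float64(-23.2)), (np.float64(28.1), np.float64(0.5), np.float64(-22.9)), (np.float64(28.5), np.float64(11.3), np.float64(-23.9))]
275 [(np.float64(23.4), np.float64(-10.1), np.float64(-24.3)), (np.float64(23.4), np.float64(0.5), np.float64(-24.3)), (np.float64(23.3), np.float64(11.4), np.float64(-24.1))]
295 [(np.float64(15.6), np.float64(-10.4), np.float64(-23.0)), (np.float64(15.9), np.float64(0.5), np.float64(-23.7)), (np.float64(16.1), np.float64(11.6), np.float64(-24.0))]
310 [(np.float64(10.4), np.float64(-10.4), np.float64(-23.9)), (np.float64(10.8), np.float64(0.5), np.float64(-24.6)), (np.float64(10.3), np.float64(11.8), np.float64(-23.5))]
```

```bash
python3 - <<'E'
from h import *
import pickle
c=pickle.load(open('w1.pkl','rb'));a,b=pickle.load(open('im0.pkl','rb'))
h=np.radians(20.3);h=np.array([np.cos(h),np.sin(h)]);l=np.array([-h[1],h[0]])
for n,c in(('wrist',c),('scene',a),('side',b)):
  P=cloud(c).reshape(-1,3)
  P=P[(P[:,0]>460)&(P[:,0]<680)&(P[:,1]>120)&(P[:,1]<300)&(P[:,2]>4)]
  al,la,z=P[:,:2]@h,P[:,:2]@l,P[:,2]
  print(n,len(P))
  for z0,z1 in((4,12),(12,30),(30,50),(50,70),(70,90),(90,105),(105,122)):
    k=(z>z0)&(z<z1)
    if k.sum()>8:print(z0,z1,k.sum(),'al',al[k].min().round(1),al[k].max().round(1),'la',la[k].min().round(1),la[k].max().round(1),rect(P[k][:,:2]), 'z-al hist',np.percentile((z-al)[k],[10,50,90]).round(0))
c=pickle.load(open('w1.pkl','rb'))
for n,c in(('wrist',c),('scene',a),('side',b)):
  P=cloud(c).reshape(-1,3);P=P[(P[:,0]>500)&(P[:,0]<620)&(P[:,1]>-290)&(P[:,1]<-170)]
  for z0,z1 in((99,106),(111,119)):
    Q=P[(P[:,2]>z0)&(P[:,2]<z1)]
    if len(Q)>8:print(n,'stand',z0,len(Q),rect(Q[:,:2]),np.median(Q[:,2]))
E
```

```text
wrist 14930
4 12 7741 al 527.8 668.3 la -36.2 55.7 (array([557.4, 216.6]), array([140.4,  91.4]), 19.9) z-al hist [-651. -608. -545.]
12 30 1352 al 536.9 628.7 la -11.8 32.6 (array([545.6, 209.1]), array([90.9, 44.7]), 14.5) z-al hist [-600. -533. -521.]
30 50 2230 al 531.0 628.9 la -11.8 33.1 (array([540.2, 211.2]), array([97.9, 44.9]), 20.3) z-al hist [-579. -533. -504.]
50 70 1715 al 581.3 629.2 la -12.5 32.6 (array([564.1, 219.7]), array([47.6, 45. ]), 21.0) z-al hist [-564. -534. -526.]
70 90 1645 al 584.6 629.3 la -12.6 33.3 (array([566.4, 220.3]), array([44.7, 45.5]), 18.4) z-al hist [-538. -528. -516.]
90 105 247 al 605.4 624.5 la -12.2 -5.7 (array([579.9, 204.9]), array([19.1,  6.5]), 20.5) z-al hist [-528. -519. -515.]
scene 2068
4 12 1280 al 490.4 736.9 la -100.6 100.0 (array([569.1, 209.6]), array([177.5, 211.8]), 89.6) z-al hist [-655. -619. -535.]
12 30 171 al 540.4 653.1 la -30.3 46.7 (array([555.3, 209.2]), array([122.1,  61.3]), 7.8) z-al hist [-613. -534. -521.]
30 50 225 al 532.8 632.8 la -8.5 34.3 (array([542.1, 214.3]), array([100. ,  42.8]), 20.2) z-al hist [-59
[... 524 characters left out ...]
 la -37.6 55.9 (array([517.6, 201.2]), array([77.4, 94.1]), 21.7) z-al hist [-568. -536. -515.]
12 30 66 al 537.6 571.2 la -13.0 31.2 (array([515.9, 199.3]), array([31.3, 43.5]), 28.5) z-al hist [-541. -535. -524.]
30 50 74 al 529.1 578.3 la -12.1 33.4 (array([515.7, 202.9]), array([49.3, 45.4]), 22.6) z-al hist [-536. -512. -495.]
wrist stand 99 3780 (array([ 555.9, -233.3]), array([72. , 70.7]), 34.1) 102.81431557177736
wrist stand 111 1530 (array([ 557.6, -219.9]), array([18.9, 43.6]), 83.0) 113.86004831477142
scene stand 99 329 (array([ 557. , -230.4]), array([73.6, 69.8]), 34.4) 102.4083176598408
scene stand 111 151 (array([ 556.8, -230. ]), array([43.9, 41.6]), 23.8) 113.64700760852088
```

```bash
python3 -c "
from h import *
st();p=tcp((560.4,217.7,171.4),20.1,45,(-20,0,-10));print(p);go(p,20.1,45)"
```

```text
t 4.87 p [531.3 212.7 210.1] x [0.68  0.244 0.691] z [ 0.646  0.246 -0.723] F [ 0.4  0.7 -1.1] w 26.7 j [ 0.2  -0.26  2.29  0.33  0.37  1.16]
[580.32119741 224.99012301 178.47106781]
shift [0.0144 0.0058 0.0576] turn [-0.52  1.27 -0.28] rows 1.4
```

```bash
python3 -m pendant '[{"x":0.007,"y":0.003,"z":0.025,"rx":-0.3,"ry":0.6,"rz":-0.2},{"x":0.014,"y":0.006,"z":0.045,"rx":-0.5,"ry":1.3,"rz":-0.3},{"x":0.014,"y":0.006,"z":0.055,"rx":-0.5,"ry":1.3,"rz":-0.3},{"x":0.014,"y":0.006,"z":0.055,"rx":-0.5,"ry":1.3,"rz":-0.3},{"x":0.014,"y":0.006,"z":0.055,"rx":-0.5,"ry":1.3,"rz":-0.3}]' >/dev/null; python3 - <<'E'
from h import *
from cell import capture,status
import pickle
p=tcp((560.4,217.7,171.4),20.1,45,(-20,0,-10));go(p,20.1,45);p=tcp((600.2,232.3,129),20.1,45,(-20,0,-10));go(p,20.1,45)
s=status.sense();c=capture('side');pickle.dump(c,open('s2.pkl','wb'))
st();I=c['color'];cv2.imwrite('pics/s2.png',I)
w=capture('wrist');T=(cloud(w)-s['ee_pos'])@R.from_rotvec(s['tcp_rot']).as_matrix()
k=(abs(T[...,1])<16)&(T[...,0]>0)&(T[...,0]<60)&(abs(T[...,2]+14)<14)
Q=T[k];print(len(Q),np.percentile(Q,[1,50,99],axis=0).round(1)); cv2.imwrite('pics/w3.png',w['color'])
E
```

```text
shift [-0.0042 -0.0006  0.0031] turn [-0.01 -0.35  0.09] rows 0.1
shift [-0.0045 -0.0006  0.0631] turn [-0.01 -0.35  0.09] rows 1.5
t 5.33 p [581.  224.6 184.1] x [0.659 0.243 0.712] z [ 0.669  0.245 -0.702] F [-0.1  0.4 -1.8] w 27.0 j [ 0.21 -0.09  2.22  0.44  0.24  1.04]
8768 [[  0.4 -14.7 -26.4]
 [ 19.8   0.5 -24.6]
 [ 33.   14.5  -2.3]]
```

View pics/s2.png

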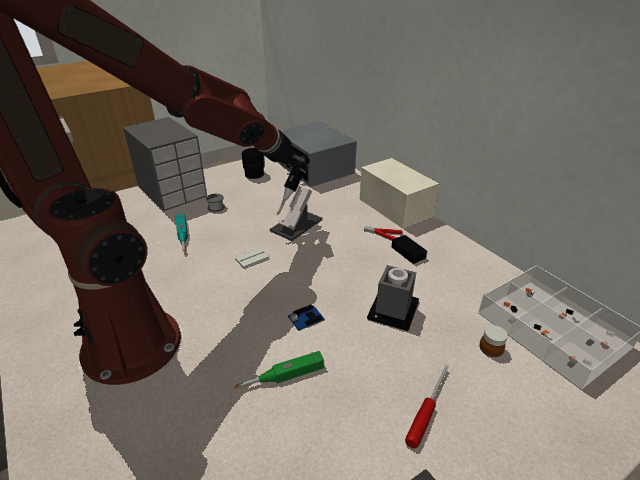

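Side view: the iron (285,205) hangs square above the trough (295,215), tip pointing down. I'll go down along the tool in steps, watching joint 5.

```bash
python3 -m pendant '[{"x":-0.003,"y":-0.001,"z":0.01,"rx":0,"ry":-0.3,"rz":0},{"x":-0.0045,"y":-0.001,"z":0.02,"rx":0,"ry":-0.3,"rz":0},{"x":-0.0045,"y":-0.001,"z":0.03,"rx":0,"ry":-0.3,"rz":0},{"x":-0.0045,"y":-0.001,"z":0.03,"rx":0,"ry":-0.3,"rz":0},{"x":-0.0045,"y":-0.001,"z":0.03,"rx":0,"ry":-0.3,"rz":0}]' >/dev/null; python3 - <<'E'
from h import *
st();p=tcp((600.2,232.3,129),20.1,45,(-20,0,-10.3));go(p,20.1,45)
E
```

```text
t 5.8 p [597.2 231.8 160. ] x [0.662 0.244 0.709] z [ 0.666  0.244 -0.705] F [-0.5 -0.1 -1.2] w 27.2 j [0.21 0.   2.19 0.53 0.19 0.95]
shift [0.0001 0.0006 0.0343] turn [-0.   -0.14  0.12] rows 0.8
```

```bash
python3 -m pendant '[{"x":0,"y":0.0006,"z":0.008,"rx":0,"ry":0,"rz":0},{"x":0,"y":0.0006,"z":0.015,"rx":0,"ry":0,"rz":0},{"x":0,"y":0.0006,"z":0.022,"rx":0,"ry":0,"rz":0},{"x":0,"y":0.0006,"z":0.026,"rx":0,"ry":0,"rz":0},{"x":0,"y":0.0006,"z":0.026,"rx":0,"ry":0,"rz":0}]' >/dev/null; python3 - <<'E'
from h import *
st();p=tcp((600.2,232.3,129),20.1,45,(-20,0,-10.3));go(p,20.1,45)
E
```

```text
t 6.22 p [614.9 237.6 141.6] x [0.662 0.244 0.709] z [ 0.666  0.244 -0.705] F [-0.4  0.  -1.6] w 26.9 j [0.22 0.08 2.15 0.64 0.16 0.84]
shift [ 0.     -0.0001  0.0081] turn [ 0.   -0.15  0.12] rows 0.2
```

```bash
python3 -m pendant '[{"x":0,"y":0,"z":0.003,"rx":0,"ry":0,"rz":0},{"x":0,"y":0,"z":0.006,"rx":0,"ry":0,"rz":0},{"x":0,"y":0,"z":0.0075,"rx":0,"ry":0,"rz":0},{"x":0,"y":0,"z":0.0075,"rx":0,"ry":0,"rz":0},{"x":0,"y":0,"z":0.0075,"rx":0,"ry":0,"rz":0}]' >/dev/null; python3 - <<'E'
from h import *
from cell import capture
st();p=tcp((600.2,232.3,129),20.1,45,(-20,0,-10.3));go(p,20.1,45)
c=capture('side');cv2.imwrite('pics/s3.png',cv2.resize(c['color'][140:260,220:380],(800,600),interpolation=2))
E
```

```text
t 6.63 p [619.9 239.4 136.3] x [0.661 0.245 0.709] z [ 0.666  0.244 -0.705] F [-1.4 -0.2  0.7] w 26.9 j [0.22 0.1  2.14 0.68 0.15 0.8 ]
shift [ 0.     -0.0001  0.0006] turn [ 0.01 -0.16  0.13] rows 0.0
```

View pics/s3.png

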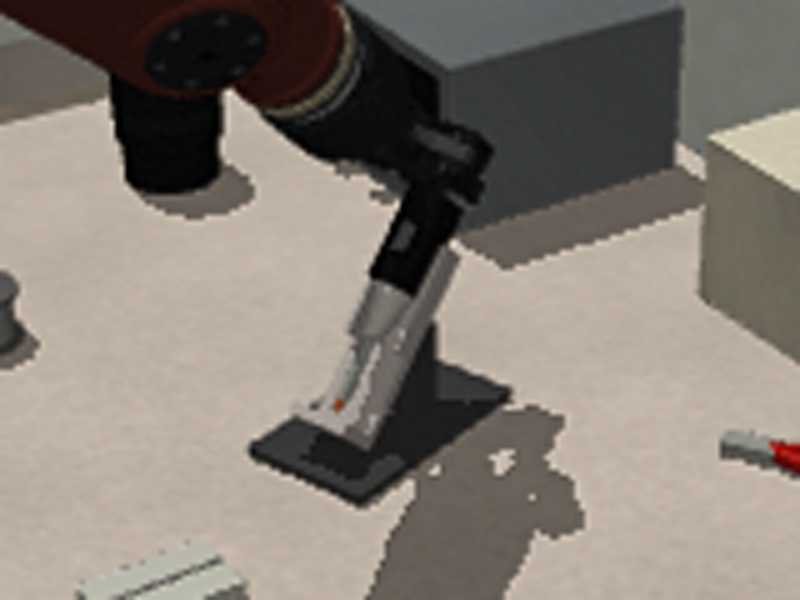

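The iron lies in the trough between its walls (handle (410,240), tip (340,405) just above the end plate), with a slight contact force. Letting go.

```bash
python3 -m pendant '[{"x":0,"y":0,"z":0,"rx":0,"ry":0,"rz":0},{"x":0,"y":0,"z":0,"rx":0,"ry":0,"rz":0},{"x":0,"y":0,"z":0,"rx":0,"ry":0,"rz":0},{"x":0,"y":0,"z":0,"rx":0,"ry":0,"rz":0},{"x":0,"y":0,"z":0,"rx":0,"ry":0,"rz":0},{"x":0,"y":0,"z":0,"rx":0,"ry":0,"rz":0},{"x":0,"y":0,"z":-0.01,"rx":0,"ry":0,"rz":0},{"x":0,"y":0,"z":-0.03,"rx":0,"ry":0,"rz":0},{"x":0,"y":0,"z":-0.06,"rx":0,"ry":0,"rz":0},{"x":0,"y":0,"z":-0.09,"rx":0,"ry":0,"rz":0},{"x":0,"y":0,"z":-0.09,"rx":0,"ry":0,"rz":0},{"x":0,"y":0,"z":-0.09,"rx":0,"ry":0,"rz":0}]' 0 60; python3 - <<'E'
from h import *
from cell import capture
st()
c=capture('wrist');cv2.imwrite('pics/w4.png',c['color'])
P=cloud(c).reshape(-1,3);h=np.radians(20.1);h=np.array([np.cos(h),np.sin(h)]);l=np.array([-h[1],h[0]])
s0=np.array([557.4,216.6])
al=(P[:,:2]-s0)@h;la=(P[:,:2]-s0)@l;z=P[:,2]
# along-slope s and normal n
s=(al+z)/2**.5;n=(z-al)/2**.5
k=(abs(la)<14)&(z>85)&(n>10/1.0+ (127-45)/2**.5-20)&(al>0)&(al<110)
print(np.percentile(la[k],[2,50,98]),'s',np.percentile(s[k],[1,50,99.5]),'n',np.percentile(n[k],[5,50,95]), 'seat s,n',(127+44)/2**.5,(127-44)/2**.5)
E
```

```text
time_s: 7.68
ee_pos: [560.5, 217.5, 201.9]
tcp_rot: [-2.738, -0.489, -1.146]
contact_force: [0.7, 0.6, 0.6]
width: 85.3
t 7.68 p [560.5 217.5 201.9] x [0.659 0.244 0.712] z [ 0.669  0.244 -0.702] F [0.7 0.6 0.6] w 85.3 j [ 0.2  -0.17  2.26  0.38  0.29  1.1 ]
[-13.40899156  -0.24332259  12.62436723] s [ 74.76845474 129.53304936 172.19869768] n [70.89810895 73.44028585 74.62379647] seat s,n 120.91525958289962 58.68986283848344
```

View pics/w4.png

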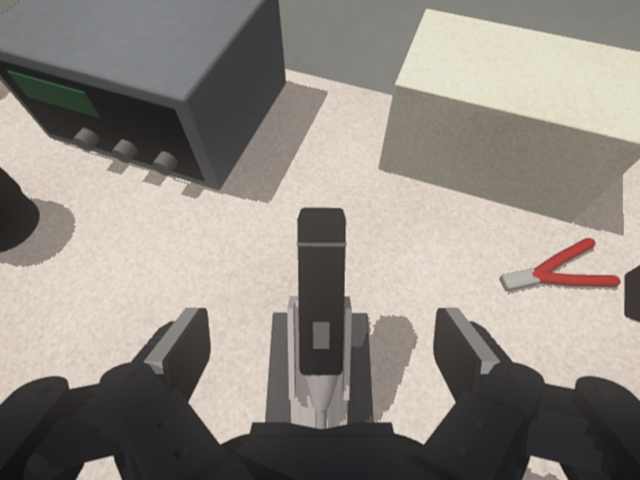

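Step 1 looks done: iron lies in the trough (butt (322,215), shoulder (322,375)), let go, handle centre within about 2 mm of the seat estimate. Next I'll take it from above with the tool pitched back 30° so that it ends near vertical at the stand.

```bash
python3 - <<'E'
from h import *
c=np.array([597.5,231,126.6]);ix=Rt(20.1,45)[:,0];M=Rt(20.1,-30)
t=c+30*ix+19*M[:,2];print('tcp',t,M[:,2])
w=t-100*M[:,2]+[0,0,40];print(w);go(w,20.1,-30)
print('iron centre in tool',M.T@(c-t))
E
```

```text
tcp [608.49980202 235.02535592 131.35872076] [-0.46954713 -0.17182985 -0.8660254 ]
[655.45451462 252.20834064 257.96126114]
shift [0.1124 0.0004 0.0314] turn [  0.1  -75.23   0.1 ] rows 10.5
iron centre in tool [-7.76457135e+00  1.76274572e-14  9.97777479e+00]
```

```bash
python3 -m pendant '[{"x":0.112,"y":0,"z":0.0,"rx":0,"ry":-75.2,"rz":0},{"x":0.112,"y":0,"z":0.0,"rx":0,"ry":-75.2,"rz":0},{"x":0.112,"y":0,"z":0.0,"rx":0,"ry":-75.2,"rz":0},{"x":0.112,"y":0,"z":0.0,"rx":0,"ry":-75.2,"rz":0},{"x":0.112,"y":0,"z":0.03,"rx":0,"ry":-75.2,"rz":0},{"x":0.112,"y":0,"z":0.03,"rx":0,"ry":-75.2,"rz":0},{"x":0.112,"y":0,"z":0.03,"rx":0,"ry":-75.2,"rz":0},{"x":0.112,"y":0,"z":0.03,"rx":0,"ry":-75.2,"rz":0},{"x":0.112,"y":0,"z":0.03,"rx":0,"ry":-75.2,"rz":0},{"x":0.112,"y":0,"z":0.03,"rx":0,"ry":-75.2,"rz":0},{"x":0.112,"y":0,"z":0.03,"rx":0,"ry":-75.2,"rz":0},{"x":0.112,"y":0,"z":0.03,"rx":0,"ry":-75.2,"rz":0}]' >/dev/null; python3 - <<'E'
from h import *
st()
c=np.array([597.5,231,126.6]);ix=Rt(20.1,45)[:,0];M=Rt(20.1,-30)
t=c+30*ix+19*M[:,2]
w=t-100*M[:,2];go(w,20.1,-30)
E
```

```text
t 8.73 p [654.7 252.5 243.5] x [ 0.803  0.296 -0.517] z [-0.486 -0.178 -0.856] F [-0.1  0.1 -4.4] w 85.2 j [ 0.28  0.75  0.94 -0.04  2.    1.5 ]
shift [0.0137 0.0006 0.0215] turn [0.03 1.15 0.11] rows 0.6
```

```bash
python3 -m pendant '[{"x":0.012,"y":0.0006,"z":0.015,"rx":0,"ry":0.5,"rz":0},{"x":0.012,"y":0.0006,"z":0.02,"rx":0,"ry":0.5,"rz":0},{"x":0.012,"y":0.0006,"z":0.02,"rx":0,"ry":0.5,"rz":0},{"x":0.012,"y":0.0006,"z":0.02,"rx":0,"ry":0.5,"rz":0}]' >/dev/null; python3 - <<'E'
from h import *
from cell import capture,status
st()
c=np.array([597.5,231,126.6]);ix=Rt(20.1,45)[:,0];M=Rt(20.1,-30)
t=c+30*ix+19*M[:,2]
go(t-100*M[:,2],20.1,-30);go(t,20.1,-30)
s=status.sense();w=capture('wrist');cv2.imwrite('pics/w5.png',w['color'])
P=cloud(w).reshape(-1,3);ix=Rt(20.1,45);Q=(P-c)@ix
k=(abs(Q[:,1])<20)&(Q[:,0]>-20)&(Q[:,0]<70)&(abs(Q[:,2])<20)
print(k.sum(),np.percentile(Q[k],[1,50,99],axis=0).round(1))
E
```

```text
t 9.07 p [653.9 251.6 234.2] x [ 0.816  0.3   -0.494] z [-0.463 -0.172 -0.869] F [0.8 0.9 0.1] w 85.5 j [ 0.28  0.73  0.97 -0.04  1.96  1.5 ]
shift [ 0.0095 -0.0001  0.0133] turn [ 0.11 -0.38  0.05] rows 0.4
shift [ 0.0088 -0.0002  0.1133] turn [ 0.11 -0.38  0.05] rows 2.7
2472 [[-13.5 -19.  -13.9]
 [ 52.2   0.5   1.4]
 [ 54.   19.2  19.8]]
```

```bash
python3 -m pendant '[{"x":0.009,"y":0,"z":0.025,"rx":0,"ry":-0.2,"rz":0},{"x":0.009,"y":0,"z":0.055,"rx":0,"ry":-0.2,"rz":0},{"x":0.009,"y":0,"z":0.08,"rx":0,"ry":-0.2,"rz":0},{"x":0.009,"y":0,"z":0.1,"rx":0,"ry":-0.2,"rz":0},{"x":0.009,"y":0,"z":0.108,"rx":0,"ry":-0.2,"rz":0},{"x":0.009,"y":0,"z":0.112,"rx":0,"ry":-0.2,"rz":0},{"x":0.009,"y":0,"z":0.112,"rx":0,"ry":-0.2,"rz":0},{"x":0.009,"y":0,"z":0.112,"rx":0,"ry":-0.2,"rz":0}]' >/dev/null; python3 - <<'E'
from h import *
st()
c=np.array([597.5,231,126.6]);ix=Rt(20.1,45)[:,0];M=Rt(20.1,-30)
t=c+30*ix+19*M[:,2]
go(t,20.1,-30)
E
```

```text
t 9.78 p [611.5 235.5 134.7] x [ 0.817  0.299 -0.493] z [-0.462 -0.172 -0.87 ] F [-0.4  0.1  0.3] w 85.5 j [ 0.28  0.71  1.2  -0.04  1.75  1.5 ]
shift [-0.0009 -0.0006  0.0044] turn [ 0.14 -0.45  0.02] rows 0.1
```

```bash
python3 -m pendant '[{"x":-0.001,"y":-0.0006,"z":0.004,"rx":0,"ry":-0.4,"rz":0},{"x":-0.001,"y":-0.0006,"z":0.004,"rx":0,"ry":-0.4,"rz":0},{"x":-0.001,"y":-0.0006,"z":0.004,"rx":0,"ry":-0.4,"rz":0}]' >/dev/null;python3 -m pendant '[{"x":0,"y":0,"z":0,"rx":0,"ry":0,"rz":0},{"x":0,"y":0,"z":0,"rx":0,"ry":0,"rz":0},{"x":0,"y":0,"z":0,"rx":0,"ry":0,"rz":0},{"x":0,"y":0,"z":0,"rx":0,"ry":0,"rz":0},{"x":0,"y":0,"z":0,"rx":0,"ry":0,"rz":0},{"x":0,"y":0,"z":0,"rx":0,"ry":0,"rz":0},{"x":0,"y":0,"z":0,"rx":0,"ry":0,"rz":0},{"x":0,"y":0,"z":0,"rx":0,"ry":0,"rz":0}]' 1 80; python3 - <<'E'
from h import *
from cell import status
st()
s=status.sense();M=R.from_rotvec(s['tcp_rot']).as_matrix()
print('centre in tool',M.T@(np.array([597.5,231,126.6])-s['ee_pos']),'ix in tool',M.T@Rt(20.1,45)[:,0], 'pitch',np.degrees(np.arctan2(M[2,0],np.hypot(*M[:2,0]))))
n=M.T@Rt(20.1,45)[:,2];print('lift dir in tool (away from floor)',-n)
E
```

```text
time_s: 10.7
ee_pos: [607.3, 234.8, 129.6]
tcp_rot: [2.901, 0.516, -0.781]
contact_force: [-0.3, 0.4, 0.7]
width: 26.7
t 10.7 p [607.3 234.8 129.6] x [ 0.812  0.298 -0.502] z [-0.471 -0.175 -0.865] F [-0.3  0.4  0.7] w 26.7 j [ 0.28  0.71  1.2  -0.04  1.75  1.5 ]
centre in tool [-7.56902562  0.1581597   7.87678662] ix in tool [ 0.25617937  0.00231453 -0.96662649] pitch -30.15651462142558
lift dir in tool (away from floor) [-9.66629140e-01  1.10157933e-04 -2.56179809e-01]
```

```bash
python3 -m pendant '[{"x":-0.015,"y":0,"z":-0.004,"rx":0,"ry":0,"rz":0},{"x":-0.04,"y":0,"z":-0.012,"rx":0,"ry":0,"rz":0},{"x":-0.055,"y":0,"z":-0.05,"rx":0,"ry":0,"rz":0},{"x":-0.075,"y":0,"z":-0.085,"rx":0,"ry":0,"rz":0},{"x":-0.095,"y":0,"z":-0.12,"rx":0,"ry":0,"rz":0},{"x":-0.095,"y":0,"z":-0.14,"rx":0,"ry":0,"rz":0},{"x":-0.095,"y":0,"z":-0.14,"rx":0,"ry":0,"rz":0}]' ; cat >> h.py <<'E'
OFF=(-7.57,0.16,7.88)
def stand(x,y,zc,yaw=-22.,pit=14.85): # tcp goal for handle centre at x,y,zc, iron upright
    p=tcp((x,y,zc),yaw,pit,OFF);go(p,yaw,pit)
E
python3 -c "
from h import *
st();stand(556,-233,280)"
```

```text
time_s: 11.28
ee_pos: [599.1, 231.8, 304.7]
tcp_rot: [2.908, 0.517, -0.763]
contact_force: [-0.2, 0.3, -0.1]
width: 27.5
t 11.28 p [599.1 231.8 304.7] x [ 0.818  0.299 -0.491] z [-0.46  -0.172 -0.871] F [-0.2  0.3 -0.1] w 27.5 j [ 0.28  0.55  1.11 -0.04  1.99  1.49]
shift [-0.1635  0.4248  0.1109] turn [ 5.63 42.16 42.85] rows 11.2
```

```bash
python3 -m pendant '[{"x":-0.16,"y":0.42,"z":0.1,"rx":5.6,"ry":42.2,"rz":42.9},{"x":-0.16,"y":0.42,"z":0.1,"rx":5.6,"ry":42.2,"rz":42.9},{"x":-0.16,"y":0.42,"z":0.1,"rx":5.6,"ry":42.2,"rz":42.9},{"x":-0.16,"y":0.42,"z":0.1,"rx":5.6,"ry":42.2,"rz":42.9},{"x":-0.16,"y":0.42,"z":0.1,"rx":5.6,"ry":42.2,"rz":42.9},{"x":-0.16,"y":0.42,"z":0.1,"rx":5.6,"ry":42.2,"rz":42.9},{"x":-0.16,"y":0.42,"z":0.1,"rx":5.6,"ry":42.2,"rz":42.9},{"x":-0.16,"y":0.42,"z":0.1,"rx":5.6,"ry":42.2,"rz":42.9},{"x":-0.16,"y":0.42,"z":0.1,"rx":5.6,"ry":42.2,"rz":42.9},{"x":-0.16,"y":0.42,"z":0.1,"rx":5.6,"ry":42.2,"rz":42.9},{"x":-0.16,"y":0.42,"z":0.1,"rx":5.6,"ry":42.2,"rz":42.9},{"x":-0.16,"y":0.42,"z":0.1,"rx":5.6,"ry":42.2,"rz":42.9}]' >/dev/null
python3 -c "
from h import *
st();stand(556,-233,280)"
```

```text
t 12.28 p [ 560.7 -234.7  289.2] x [ 0.898 -0.368  0.243] z [ 0.22  -0.104 -0.97 ] F [ 0.7  0.7 -1.5] w 27.8 j [-0.52 -0.02  1.77  0.02  1.14  1.43]
shift [ 0.0004  0.     -0.0003] turn [ 0.79  0.78 -0.26] rows 0.2
```

Now a relative check: iron and collar measured together by scene, side and wrist cameras.

```bash
python3 -m pendant '[{"x":0,"y":0,"z":0,"rx":0.8,"ry":0.8,"rz":-0.3},{"x":0,"y":0,"z":0,"rx":0.8,"ry":0.8,"rz":-0.3},{"x":0,"y":0,"z":0,"rx":0.8,"ry":0.8,"rz":-0.3},{"x":0,"y":0,"z":0,"rx":0.8,"ry":0.8,"rz":-0.3}]' >/dev/null
python3 - <<'E'
from h import *
from cell import capture
import pickle
st();stand(556,-233,280)
D={n:capture(n) for n in('scene','side','wrist')};pickle.dump(D,open('d6.pkl','wb'))
L=[]
for n,c in D.items():
  Pm=cloud(c);P=Pm.reshape(-1,3);k=(abs(P[:,0]-556)<60)&(abs(P[:,1]+232)<60)
  for z0,z1 in((99,106),(110,119),(140,175),(175,200),(200,222),(228,250),(250,275),(300,335)):
    Q=P[k&(P[:,2]>z0)&(P[:,2]<z1)]
    if len(Q)>8:print(n,z0,z1,len(Q),'min',Q[:,:2].min(0).round(1),'max',Q[:,:2].max(0).round(1),'med',np.median(Q,0).round(1))
  w=c['cam_to_world'];uv=c['K']@(np.linalg.inv(w)@[556,-233,180,1])[:3];u,v=(uv[:2]/uv[2]).astype(int);print(n,u,v)
  a,b=np.clip(u-70,0,500),np.clip(v-80,0,320);L.append(cv2.resize(c['color'][b:b+160,a:a+140] if n!='wrist' else c['color'][::3,::3],(262,300),interpolation=2))
cv2.imwrite('pics/d6.png',np.clip(np.hstack(L)*1.3,0,255).astype(np.uint8))
E
```

```text
t 12.62 p [ 563.7 -226.6  291.7] x [ 0.899 -0.354  0.259] z [ 0.242 -0.091 -0.966] F [-0.1 -0.  -2. ] w 27.2 j [-0.52 -0.03  1.78  0.05  1.13  1.41]
shift [-0.0001  0.0087  0.0021] turn [-0.39 -0.15  0.47] rows 0.2
scene 99 106 306 min [ 509.3 -277. ] max [ 602.9 -181.5] med [ 560.6 -228.4  102.5]
scene 110 119 164 min [ 536.6 -252.2] max [ 579.6 -208.1] med [ 559.8 -228.9  113.5]
scene 140 175 22 min [ 556. -225.] max [ 563.9 -218.6] med [ 561.7 -220.1  162. ]
scene 175 200 20 min [ 556.3 -224. ] max [ 565.1 -216.4] med [ 562.9 -220.1  187.2]
scene 200 222 33 min [ 559.6 -226.1] max [ 570.6 -210.8] med [ 566.7 -216.7  214.2]
scene 228 250 93 min [ 552.1 -239.8] max [ 578.6 -205.3] med [ 570.1 -212.4  241.8]
scene 250 275 128 min [ 550.4 -239.1] max [ 577.4 -204.7] med [ 569.4 -212.9  262.5]
scene 300 335 316 min [ 541.3 -251.1] max [ 579.7 -178.2] med [ 571.2 -217.7  321.9]
scene 212 230
side 99 106 312 min [ 508.3 -282. ] max [ 603.1 -186.1] med [ 547.4 -239.3  102.2]
side 110 119 156 min [ 532.9 -256.6] max [ 579.1 -212.3] med [ 553.8 -235.7  113.1]
side 140 175 31 min [ 555.2 -22
[... 220 characters left out ...]
de 228 250 131 min [ 539.5 -243.6] max [ 568.  -209.1] med [ 549.9 -235.4  240.1]
side 250 275 173 min [ 542. -244.] max [ 567.5 -209.8] med [ 549.6 -236.   263.1]
side 300 335 239 min [ 528.5 -255. ] max [ 568.  -180.6] med [ 546.7 -239.9  314.3]
side 400 249
wrist 99 106 1624 min [ 530.6 -281.2] max [ 604.1 -185.5] med [ 570.8 -246.1  102.9]
wrist 110 119 801 min [ 538.3 -255.7] max [ 577.8 -213.4] med [ 566.5 -243.4  113.9]
wrist 228 250 147 min [ 566.6 -242.3] max [ 576.4 -218. ] med [ 572.3 -230.4  242.7]
wrist 250 275 350 min [ 566.6 -242.3] max [ 576.4 -218.1] med [ 572.3 -230.5  263.8]
wrist 300 335 6496 min [ 539.3 -258.7] max [ 580.  -194.3] med [ 567.2 -229.4  327.6]
wrist 333 289
```

View pics/d6.png

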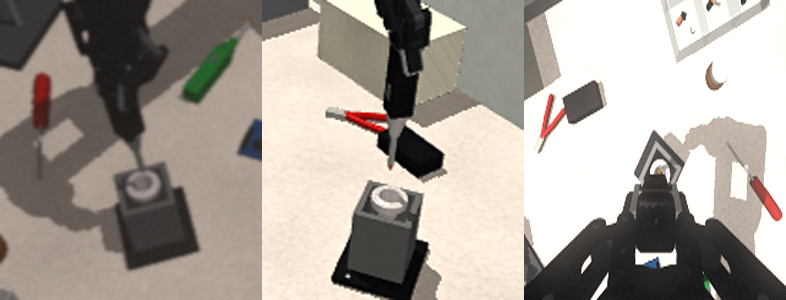

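The iron hangs over the collar; scene and side cameras agree that it must shift about (-2.2,-8.4) mm, giving a goal of (557,-233.3).

```bash
python3 -c "
from h import *
stand(557,-233.3,280)"
python3 -m pendant '[{"x":0.001,"y":0.0085,"z":0.002,"rx":-0.4,"ry":-0.2,"rz":0.5},{"x":0.001,"y":0.0085,"z":0.002,"rx":-0.4,"ry":-0.2,"rz":0.5},{"x":0.001,"y":0.0085,"z":0.002,"rx":-0.4,"ry":-0.2,"rz":0.5},{"x":0.001,"y":0.0085,"z":0.002,"rx":-0.4,"ry":-0.2,"rz":0.5},{"x":0.001,"y":0.0085,"z":0.002,"rx":-0.4,"ry":-0.2,"rz":0.5}]' >/dev/null
python3 -c "
from h import *
st();stand(557,-233.3,280)"
```

```text
shift [-0.0001  0.0084  0.0033] turn [-0.36 -0.25  0.48] rows 0.2
t 13.18 p [ 562.3 -236.8  291.2] x [ 0.895 -0.364  0.257] z [ 0.238 -0.097 -0.966] F [-0.3 -0.2 -2.3] w 27.4 j [-0.53 -0.02  1.78  0.04  1.13  1.41]
shift [-0.0013 -0.0015  0.0014] turn [ 0.07 -0.05 -0.13] rows 0.1
```

```bash
python3 -m pendant '[{"x":-0.007,"y":-0.0015,"z":0.02,"rx":0,"ry":0,"rz":-0.1},{"x":-0.0115,"y":-0.0015,"z":0.038,"rx":0,"ry":0,"rz":-0.1},{"x":-0.0115,"y":-0.0015,"z":0.038,"rx":0,"ry":0,"rz":-0.1},{"x":-0.0115,"y":-0.0015,"z":0.038,"rx":0,"ry":0,"rz":-0.1},{"x":-0.0115,"y":-0.0015,"z":0.038,"rx":0,"ry":0,"rz":-0.1}]' >/dev/null
cat > rel.py <<'E'
from h import *
from cell import capture,status
from scipy.optimize import least_squares
st();stand(557,-233.3,240)
def fit(Q,cam,r): # circle of known radius through visible surface, xy
    f=lambda c:np.clip(np.hypot(*(Q[:,:2]-c).T)-r,-4,4)
    return least_squares(f,Q[:,:2].mean(0)+0.5*(Q[:,:2].mean(0)-cam[:2])/np.linalg.norm(Q[:,:2].mean(0)-cam[:2])*r,loss='soft_l1').x
for n in('scene','side'):
  c=capture(n);P=cloud(c).reshape(-1,3);cam=c['cam_to_world'][:3,3]
  k=(abs(P[:,0]-557)<40)&(abs(P[:,1]+232)<40)
  C=P[k&(P[:,2]>110)&(P[:,2]<118)];col=rect(C[:,:2])[0]
  z=status.sense()['ee_pos'][2]-291.2+280
  o=[]
  for a,b,r in((z-134.5+20,z-90,4),):
    Q=P[k&(P[:,2]>a)&(P[:,2]<b)];Q=Q[np.hypot(*(Q[:,:2]-np.median(Q[:,:2],0)).T)<8]
    lo=Q[:,2]<np.median(Q[:,2]);o.append((fit(Q,cam,r).round(1),fit(Q[lo],cam,r).round(1),fit(Q[~lo],cam,r).round(1),len(Q)))
  print(n,'collar',col,'barrel all/lo/hi',o,'move',(col-o[0][0]).round(1))
E
python3 rel.py
```

```text
t 13.6 p [ 562.1 -235.3  252.6] x [ 0.895 -0.362  0.259] z [ 0.239 -0.098 -0.966] F [ 0.1 -0.2 -2.2] w 27.1 j [-0.53  0.01  1.82  0.04  1.05  1.41]
shift [-0.001  -0.0001  0.0029] turn [ 0.08 -0.15 -0.03] rows 0.1
scene collar [ 557.8 -230.7] barrel all/lo/hi [(array([ 557.8, -231.2]), array([ 558.2, -230.5]), array([ 557.5, -231.5]), 22)] move [0.  0.5]
side collar [ 554.7 -234. ] barrel all/lo/hi [(array([ 557.9, -234.5]), array([ 557.5, -234.5]), array([ 558.4, -234.2]), 34)] move [-3.2  0.5]
```

Aligned to about 1 mm. Descending, then slowly from taper entry.

```bash
python3 -m pendant '[{"x":-0.004,"y":0,"z":0.01,"rx":0.1,"ry":-0.1,"rz":0},{"x":-0.006,"y":0,"z":0.02,"rx":0.1,"ry":-0.1,"rz":0},{"x":-0.009,"y":0,"z":0.03,"rx":0.1,"ry":-0.1,"rz":0},{"x":-0.010,"y":0,"z":0.037,"rx":0.1,"ry":-0.1,"rz":0},{"x":-0.010,"y":0,"z":0.037,"rx":0.1,"ry":-0.1,"rz":0},{"x":-0.010,"y":0,"z":0.037,"rx":0.1,"ry":-0.1,"rz":0}]'
python3 -c "
from h import *
st();stand(557,-233.3,205);stand(557,-233.3,175)"
```

```text
time_s: 14.2
ee_pos: [560.8, -234.6, 211.6]
tcp_rot: [3.013, -0.586, 0.388]
contact_force: [0.5, -0.3, -1.8]
width: 27.2
t 14.2 p [ 560.8 -234.6  211.6] x [ 0.897 -0.363  0.253] z [ 0.235 -0.094 -0.967] F [ 0.5 -0.3 -1.8] w 27.2 j [-0.53  0.04  1.86  0.05  0.98  1.4 ]
shift [ 0.002   0.0001 -0.0025] turn [-0.05  0.18 -0.03] rows 0.1
shift [-0.0056  0.0001  0.0265] turn [-0.05  0.18 -0.03] rows 0.7
```

```bash
python3 -m pendant '[{"x":0.0,"y":0,"z":0.005,"rx":0,"ry":0.2,"rz":0},{"x":-0.002,"y":0,"z":0.011,"rx":0,"ry":0.2,"rz":0},{"x":-0.0035,"y":0,"z":0.016,"rx":0,"ry":0.2,"rz":0},{"x":-0.005,"y":0,"z":0.0235,"rx":0,"ry":0.2,"rz":0},{"x":-0.005,"y":0,"z":0.0235,"rx":0,"ry":0.2,"rz":0},{"x":-0.005,"y":0,"z":0.0235,"rx":0,"ry":0.2,"rz":0}]'
python3 -c "
from h import *
st();stand(557,-233.3,171.5)"
```

```text
time_s: 14.7
ee_pos: [562.1, -235.1, 188.1]
tcp_rot: [3.011, -0.586, 0.395]
contact_force: [0.2, 1.3, -2.8]
width: 27.2
t 14.7 p [ 562.1 -235.1  188.1] x [ 0.896 -0.363  0.258] z [ 0.239 -0.096 -0.966] F [ 0.2  1.3 -2.8] w 27.2 j [-0.53  0.07  1.88  0.05  0.93  1.4 ]
shift [-0.0019  0.0001  0.0068] turn [-0.05 -0.07 -0.03] rows 0.2
```

```bash
python3 -m pendant '[{"x":-0.0003,"y":0,"z":0.001,"rx":0,"ry":0,"rz":0},{"x":-0.0006,"y":0,"z":0.002,"rx":0,"ry":0,"rz":0},{"x":-0.001,"y":0,"z":0.003,"rx":0,"ry":0,"rz":0},{"x":-0.0012,"y":0,"z":0.004,"rx":0,"ry":0,"rz":0},{"x":-0.0012,"y":0,"z":0.004,"rx":0,"ry":0,"rz":0}]' | sed -n '2p;4p'
for i in 1 2 3; do python3 -m pendant '[{"x":-0.0003,"y":0,"z":0.001,"rx":0,"ry":0,"rz":0},{"x":-0.0003,"y":0,"z":0.001,"rx":0,"ry":0,"rz":0}]'| sed -n '2p;4p'; done
```

```text
ee_pos: [562.1, -235.2, 184.9]
contact_force: [-1.5, 0.0, -0.3]
ee_pos: [562.0, -235.2, 183.9]
contact_force: [-2.5, 1.3, 0.6]
ee_pos: [561.9, -235.1, 182.8]
contact_force: [-5.0, 1.0, 2.1]
ee_pos: [561.8, -235.1, 181.8]
contact_force: [-4.6, 1.0, 2.8]
```

Contact with the far side of the taper (Fx -5): ease the tool 1 mm toward -x.

```bash

python3 -m pendant '[{"x":-0.0009,"y":0.0004,"z":-0.0002,"rx":0,"ry":0,"rz":0},{"x":-0.0009,"y":0.0004,"z":-0.0002,"rx":0,"ry":0,"rz":0},{"x":-0.0009,"y":0.0004,"z":-0.0002,"rx":0,"ry":0,"rz":0}]'| sed -n '2p;4p'
python3 -m pendant '[{"x":-0.0003,"y":0,"z":0.001,"rx":0,"ry":0,"rz":0},{"x":-0.0003,"y":0,"z":0.001,"rx":0,"ry":0,"rz":0},{"x":-0.0003,"y":0,"z":0.001,"rx":0,"ry":0,"rz":0}]'| sed -n '2p;4p'
python3 -c "
from h import *
st();stand(556,-233.3,171.5)"
```

```text
ee_pos: [561.4, -235.1, 181.7]
contact_force: [-2.4, 2.2, 0.3]
ee_pos: [561.3, -235.1, 180.9]
contact_force: [-4.4, 2.9, 2.9]
t 16.12 p [ 561.3 -235.1  180.9] x [ 0.895 -0.362  0.259] z [ 0.24  -0.096 -0.966] F [-4.4  2.9  2.9] w 27.6 j [-0.53  0.08  1.89  0.05  0.92  1.4 ]
shift [-0.0002  0.0002 -0.0002] turn [-0.05 -0.14 -0.03] rows 0.0
```

```bash

python3 -m pendant '[{"x":-0.0011,"y":-0.0003,"z":-0.0003,"rx":0,"ry":0,"rz":0},{"x":-0.0011,"y":-0.0003,"z":-0.0003,"rx":0,"ry":0,"rz":0},{"x":-0.0011,"y":-0.0003,"z":-0.0003,"rx":0,"ry":0,"rz":0}]'| sed -n '2p;4p'
python3 -m pendant '[{"x":-0.0003,"y":0,"z":0.001,"rx":0,"ry":0,"rz":0},{"x":-0.0003,"y":0,"z":0.001,"rx":0,"ry":0,"rz":0},{"x":-0.0003,"y":0,"z":0.001,"rx":0,"ry":0,"rz":0}]'| sed -n '2p;4p'
python3 -c "
from h import *
from cell import status
st();print(status.sense()['moment'])"
```

```text
ee_pos: [560.9, -234.8, 180.9]
contact_force: [-1.0, 0.4, -1.1]
ee_pos: [560.9, -234.9, 180.6]
contact_force: [-2.2, 0.4, 2.8]
t 16.62 p [ 560.9 -234.9  180.6] x [ 0.895 -0.362  0.261] z [ 0.242 -0.097 -0.965] F [-2.2  0.4  2.8] w 27.2 j [-0.53  0.07  1.89  0.05  0.91  1.4 ]
[0.34013521 0.45406299 0.00529706]
```

```bash

for i in 1 2 3; do python3 -m pendant '[{"x":-0.0005,"y":0,"z":0.001,"rx":0,"ry":0,"rz":0},{"x":-0.0005,"y":0,"z":0.001,"rx":0,"ry":0,"rz":0}]'| sed -n '2p;4p'; done
```

```text
ee_pos: [560.8, -234.8, 179.3]
contact_force: [-1.5, 1.1, 3.0]
ee_pos: [560.7, -234.8, 178.2]
contact_force: [-0.4, -0.1, 3.0]
ee_pos: [560.6, -234.8, 177.1]
contact_force: [1.2, 0.3, 3.2]
```

The socket is sinking on its 5 N plateau, with side forces near zero. Continuing until the pin is felt.

```bash

for i in 1 2 3; do python3 -m pendant '[{"x":-0.0003,"y":0,"z":0.001,"rx":0,"ry":0,"rz":0},{"x":-0.0003,"y":0,"z":0.001,"rx":0,"ry":0,"rz":0}]'| sed -n '2p;4p'; done
```

```text
ee_pos: [560.5, -234.7, 176.0]
contact_force: [1.6, -0.1, 4.4]
ee_pos: [560.4, -234.7, 174.9]
contact_force: [2.2, -0.2, 4.2]
ee_pos: [560.4, -234.7, 173.9]
contact_force: [3.9, -0.5, 3.8]
```

```bash

for i in 1 2 3; do python3 -m pendant '[{"x":0.0002,"y":0,"z":0.001,"rx":0,"ry":0,"rz":0},{"x":0.0002,"y":0,"z":0.001,"rx":0,"ry":0,"rz":0}]'| sed -n '2p;4p'; done
```

```text
ee_pos: [560.5, -234.7, 172.7]
contact_force: [1.3, -0.1, 4.5]
ee_pos: [560.5, -234.7, 171.5]
contact_force: [2.6, 0.2, 4.5]
ee_pos: [560.7, -234.8, 170.5]
contact_force: [1.4, 0.2, 6.1]
```

```bash

for i in 1 2; do python3 -m pendant '[{"x":0.0001,"y":0,"z":0.001,"rx":0,"ry":0,"rz":0},{"x":0.0001,"y":0,"z":0.001,"rx":0,"ry":0,"rz":0}]'| sed -n '2p;4p'; done
```

```text
ee_pos: [560.8, -234.9, 169.7]
contact_force: [-0.0, 1.1, 7.3]
ee_pos: [561.0, -234.9, 168.9]
contact_force: [-1.9, 1.0, 9.1]
```

```bash

for i in 1 2; do python3 -m pendant '[{"x":0,"y":0,"z":0.0007,"rx":0,"ry":0,"rz":0},{"x":0,"y":0,"z":0.0007,"rx":0,"ry":0,"rz":0}]'| sed -n '2p;4p'; done
```

```text
ee_pos: [561.0, -234.9, 168.3]
contact_force: [-2.0, 0.5, 9.0]
ee_pos: [561.1, -234.9, 167.7]
contact_force: [-2.5, 1.7, 10.2]
```

```bash

for i in 1 2; do python3 -m pendant '[{"x":-0.0003,"y":0,"z":0.0007,"rx":0,"ry":0,"rz":0},{"x":-0.0003,"y":0,"z":0.0007,"rx":0,"ry":0,"rz":0}]'| sed -n '2p;4p'; done
```

```text
ee_pos: [561.1, -234.9, 167.4]
contact_force: [-3.1, 1.2, 11.1]
ee_pos: [561.2, -235.0, 167.3]
contact_force: [-4.5, 1.7, 13.2]
```

Firm stop felt (0.7 mm commanded, 0.1 mm moved, force climbing). Relieve the side force, hold briefly, then back off.

```bash

python3 -m pendant '[{"x":-0.0008,"y":-0.0002,"z":0.0003,"rx":0,"ry":0,"rz":0},{"x":-0.0008,"y":-0.0002,"z":0.0003,"rx":0,"ry":0,"rz":0},{"x":-0.0008,"y":-0.0002,"z":0.0003,"rx":0,"ry":0,"rz":0},{"x":-0.0008,"y":-0.0002,"z":0.0003,"rx":0,"ry":0,"rz":0}]'| sed -n '2p;4p'
python3 -c "
from h import *
st();stand(557,-233.3,171.5-13)"
python3 rel.py | tail -2
```

```text
ee_pos: [561.0, -234.9, 167.2]
contact_force: [-4.4, 2.1, 12.7]
t 19.45 p [ 561.  -234.9  167.2] x [ 0.896 -0.362  0.259] z [ 0.24  -0.097 -0.966] F [-4.4  2.1 12.7] w 27.1 j [-0.53  0.09  1.9   0.05  0.89  1.4 ]
shift [ 0.0011 -0.0001 -0.0005] turn [ 0.   -0.15  0.  ] rows 0.0
scene collar [ 565.8 -226.8] barrel all/lo/hi [(array([ 583.5, -212.6]), array([ 583.5, -212.6]), array([ 583.4, -212.6]), 27)] move [-17.7 -14.2]
side collar [ 547.1 -238.7] barrel all/lo/hi [(array([ 530.6, -254.1]), array([ 531.8, -255. ]), array([ 529.8, -253.7]), 58)] move [16.5 15.4]
```

```bash

python3 -m pendant '[{"x":-0.0006,"y":-0.0003,"z":0.0006,"rx":0,"ry":0,"rz":0},{"x":-0.0006,"y":-0.0003,"z":0.0006,"rx":0,"ry":0,"rz":0},{"x":-0.0006,"y":-0.0003,"z":0.0006,"rx":0,"ry":0,"rz":0}]'| sed -n '2p;4p'
python3 - <<'E'
from h import *
from cell import capture
L=[]
for n,(u,v) in(('scene',(214,245)),('side',(396,265))):
  c=capture(n);L.append(cv2.resize(c['color'][v-60:v+60,u-40:u+40],(400,600),interpolation=2))
  P=cloud(c).reshape(-1,3);k=(abs(P[:,0]-557)<50)&(abs(P[:,1]+232)<50)
  for a,b in((94,108),(100,112),(135,150),(150,165)):
    Q=P[k&(P[:,2]>a)&(P[:,2]<b)];Q=Q[np.hypot(*(Q[:,:2]-[557,-232]).T)<32];print(n,a,b,len(Q),np.median(Q,0).round(1),np.ptp(Q,0).round(1))
cv2.imwrite('pics/e7.png',np.clip(np.hstack(L)*1.3,0,255).astype(np.uint8))
E
```

```text
ee_pos: [561.1, -234.8, 167.1]
contact_force: [-4.0, 1.6, 15.0]
scene 94 108 163 [ 569.1 -223.4  100.2] [54.6 60.6 13.6]
scene 100 112 97 [ 568.1 -221.8  102.1] [54.6 60.6 10.9]
scene 135 150 60 [ 566.8 -220.5  142.8] [23.5 35.3 14.4]
scene 150 165 39 [ 568.9 -224.6  155.2] [24.1 33.1 14.4]
side 94 108 184 [ 545.8 -241.8  100.1] [61.6 62.3 13.4]
side 100 112 116 [ 547.  -243.2  102.1] [60.9 61.8 12. ]
side 135 150 91 [ 546.5 -243.7  142.2] [27.4 33.5 14.9]
side 150 165 74 [ 545.5 -242.7  156.9] [24.6 33.3 14.6]
```

View pics/e7.png

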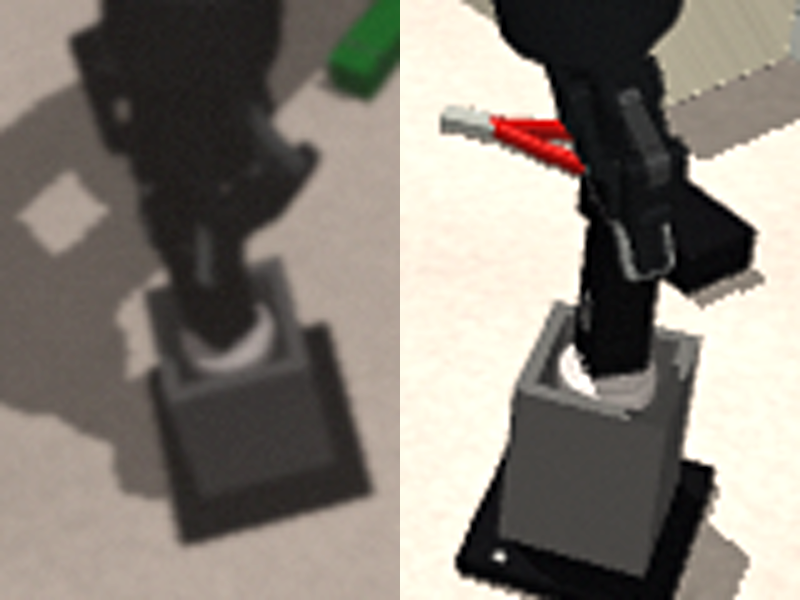

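Both views show the handle's shoulder right at the sunken collar and upright (scene (215,335), side (615,375)). Now rise with the socket and let it come back up.

```bash

python3 -m pendant '[{"x":0,"y":0,"z":-0.0015,"rx":0,"ry":0,"rz":0},{"x":0.0,"y":0,"z":-0.003,"rx":0,"ry":0,"rz":0},{"x":0.0004,"y":0,"z":-0.0045,"rx":0,"ry":0,"rz":0},{"x":0.0008,"y":0,"z":-0.006,"rx":0,"ry":0,"rz":0},{"x":0.0012,"y":0,"z":-0.0075,"rx":0,"ry":0,"rz":0},{"x":0.0016,"y":0,"z":-0.009,"rx":0,"ry":0,"rz":0},{"x":0.002,"y":0,"z":-0.0105,"rx":0,"ry":0,"rz":0},{"x":0.002,"y":0,"z":-0.0105,"rx":0,"ry":0,"rz":0}]'| sed -n '2p;4p'
python3 -m pendant '[{"x":0.0003,"y":0,"z":-0.001,"rx":0,"ry":0,"rz":0},{"x":0.0003,"y":0,"z":-0.001,"rx":0,"ry":0,"rz":0},{"x":0.0003,"y":0,"z":-0.001,"rx":0,"ry":0,"rz":0}]'| sed -n '2p;4p'
```

```text
ee_pos: [560.4, -234.5, 175.8]
contact_force: [2.3, -2.9, 4.3]
ee_pos: [560.4, -234.5, 176.6]
contact_force: [2.6, -4.1, 4.5]
```

```bash

python3 -m pendant '[{"x":0.0008,"y":0.0004,"z":-0.001,"rx":0,"ry":0,"rz":0},{"x":0.0011,"y":0.0004,"z":-0.002,"rx":0,"ry":0,"rz":0},{"x":0.0011,"y":0.0004,"z":-0.002,"rx":0,"ry":0,"rz":0}]'| sed -n '2p;4p'
for i in 1 2; do python3 -m pendant '[{"x":0.0003,"y":0,"z":-0.001,"rx":0,"ry":0,"rz":0},{"x":0.0003,"y":0,"z":-0.001,"rx":0,"ry":0,"rz":0},{"x":0.0003,"y":0,"z":-0.001,"rx":0,"ry":0,"rz":0}]'| sed -n '2p;4p'; done
```

```text
ee_pos: [560.5, -234.6, 178.7]
contact_force: [2.5, -4.1, 3.4]
ee_pos: [560.5, -234.6, 179.6]
contact_force: [3.3, -4.0, 3.1]
ee_pos: [560.5, -234.6, 180.6]
contact_force: [2.2, -3.8, 3.2]
```

```bash

for i in 1 2; do python3 -m pendant '[{"x":0.0008,"y":0.0004,"z":-0.0005,"rx":0,"ry":0,"rz":0},{"x":0.0008,"y":0.0004,"z":-0.0005,"rx":0,"ry":0,"rz":0},{"x":0.0008,"y":0.0004,"z":-0.0005,"rx":0,"ry":0,"rz":0}]'| sed -n '2p;4p'; done
python3 -c "
from h import *
st();stand(557,-233.3,171.5)"
```

```text
ee_pos: [560.5, -234.7, 180.7]
contact_force: [3.1, -2.7, 1.5]
ee_pos: [560.5, -234.8, 180.6]
contact_force: [2.8, -1.2, -2.4]
t 22.07 p [ 560.5 -234.8  180.6] x [ 0.896 -0.363  0.256] z [ 0.238 -0.094 -0.967] F [ 2.8 -1.2 -2.4] w 27.2 j [-0.53  0.08  1.89  0.05  0.92  1.4 ]
shift [ 0.0015 -0.0003 -0.    ] turn [-0.09  0.02 -0.04] rows 0.0
```

Socket is back up and the arm just carries the iron's weight. Let go and back away along the tool axis.

```bash

python3 -m pendant '[{"x":0,"y":0,"z":0,"rx":0,"ry":0,"rz":0},{"x":0,"y":0,"z":0,"rx":0,"ry":0,"rz":0},{"x":0,"y":0,"z":0,"rx":0,"ry":0,"rz":0},{"x":0,"y":0,"z":0,"rx":0,"ry":0,"rz":0},{"x":0,"y":0,"z":0,"rx":0,"ry":0,"rz":0},{"x":0,"y":0,"z":0,"rx":0,"ry":0,"rz":0},{"x":0,"y":0,"z":0,"rx":0,"ry":0,"rz":0},{"x":0,"y":0,"z":0,"rx":0,"ry":0,"rz":0}]' 0 60 | sed -n '2p;4,5p'
python3 -m pendant '[{"x":0,"y":0,"z":-0.01,"rx":0,"ry":0,"rz":0},{"x":0,"y":0,"z":-0.03,"rx":0,"ry":0,"rz":0},{"x":0,"y":0,"z":-0.06,"rx":0,"ry":0,"rz":0},{"x":0,"y":0,"z":-0.1,"rx":0,"ry":0,"rz":0},{"x":-0.02,"y":0,"z":-0.13,"rx":0,"ry":0,"rz":0},{"x":-0.06,"y":0,"z":-0.15,"rx":0,"ry":0,"rz":0},{"x":-0.1,"y":0,"z":-0.16,"rx":0,"ry":0,"rz":0},{"x":-0.12,"y":0,"z":-0.16,"rx":0,"ry":0,"rz":0},{"x":-0.12,"y":0,"z":-0.16,"rx":0,"ry":0,"rz":0}]'| sed -n '1,2p;4p'
python3 - <<'E'
from h import *
from cell import capture
L=[]
for n,(u,v) in(('scene',(214,235)),('side',(396,255))):
  c=capture(n);L.append(cv2.resize(c['color'][v-60:v+60,u-40:u+40],(400,600),interpolation=2))
  P=cloud(c).reshape(-1,3);k=np.hypot(P[:,0]-557,P[:,1]+232)<30;P=P[k]
  C=P[(P[:,2]>111)&(P[:,2]<118)];print(n,'collar z',np.median(C[:,2]).round(1),rect(C[:,:2])[:2])
  T=P[(P[:,2]>200)];z=np.percentile(T[:,2],95);B=T[T[:,2]>z-4];print('butt z',z.round(1),'butt centre',rect(B[:,:2]))
  for a,b in((130,160),(180,210)):
    Q=P[(P[:,2]>a)&(P[:,2]<b)];print(a,np.mean(Q,0).round(1),len(Q))
cv2.imwrite('pics/f8.png',np.clip(np.hstack(L)*1.3,0,255).astype(np.uint8))
E
```

```text
ee_pos: [561.4, -235.7, 182.1]
contact_force: [0.1, 0.3, 0.7]
width: 85.6
time_s: 23.48
ee_pos: [412.2, -175.0, 305.3]
contact_force: [0.6, -0.0, 0.1]
scene collar z 113.4 (array([ 562.8, -226. ]), array([31.4, 42.3]))
butt z 225.1 butt centre (array([ 557.8, -230.4]), array([28.5, 27.6]), 66.7)
130 [ 565.1 -224.3  144.6] 116
180 [ 565.  -224.7  195.7] 132
side collar z 113.5 (array([ 550.6, -238.6]), array([31.2, 42.2]))
butt z 224.1 butt centre (array([ 554.3, -234.6]), array([29.5, 27. ]), 72.7)
130 [ 548.  -241.7  145.4] 169
180 [ 548.1 -241.4  195.4] 186
```

View pics/f8.png

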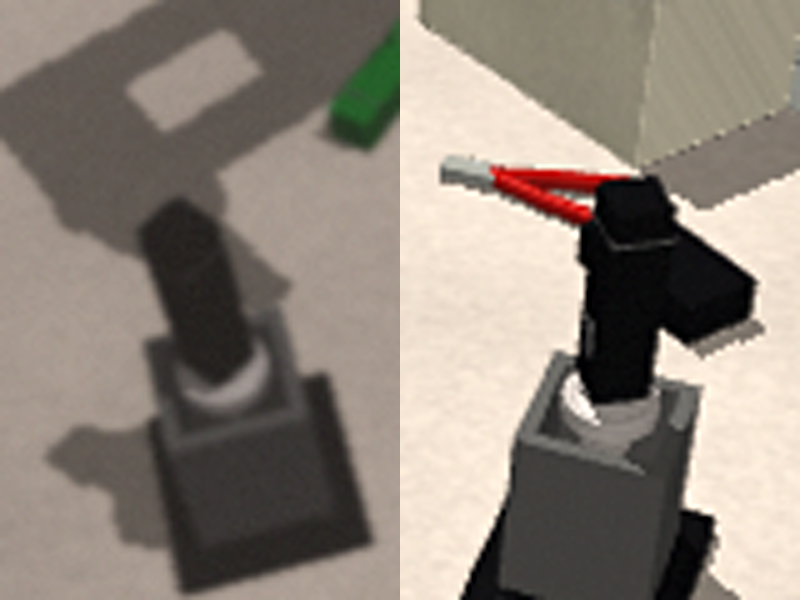

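Collar is back at its original height (113.4 mm). The butt is at 224–225 mm, where 224 is home. The sides shift by less than 0.5 mm over 50 mm of height, so the iron stands upright by itself. Handing in.

```bash
python3 -c "
from cell import ticket,status
print(ticket.job_done(),status.sense()['time_s'])"
```

```text
the job is handed in; nothing more can be done
the job is handed in; nothing more can be done
```

The iron is standing by itself in the charging stand, upright and home, and I handed the job in at about 23.5 s. No verdict was reported.

- **Rest:** I laid the iron tip down in the sloping rest and let go. The handle centre measured within about 2 mm of where I estimated the seat to be.
- **Stand and push:** I regripped it with the tool pitched back, stood it upright, and lowered it into the socket. On the way down I corrected 1–2 mm sideways by feel. The socket started to sink at about 5 N, and the pin was felt about 10 mm down. The iron came to a firm stop at about 13.5 mm, with the wrist force at 15 N at most.
- **Last checks:** After release and retreat:

| Check | Measured | Home |
|---|---|---|
| Collar top height | 113.4 mm | 113.6 mm before the push |
| Butt height | 224–225 mm | 224 mm |
| Tilt | under about 0.5° | upright |

- **Unsure or disagreeing:**
  - The pin's travel was only felt, not seen.
  - Before the insertion, the scene and side cameras disagreed by about 3 mm on absolute position, so I aligned the iron to the collar within each camera's own picture.
  - Side forces of 2–5 N remained during the push and the rise. They were gone after release.
  - I did not measure the bystander items again at the end. No contact with any of them was noticed.

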